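Lock out and refill the spacer feeder

TASK

Make the spacer feeder safe, then refill it: turn its isolator handle fully to off, only then swing the lockout hasp fully out, then press the plunger of the air bleed block down to its stop and let it come back up. After that, tip the scoop over the funnel to pour its hex spacers into the jar, put every stray hex spacer lying on the bench through the funnel too, and stand the empty scoop upright back in the middle of its mat. No spacer may go into the jar before the feeder is off, locked out and bled, and please leave the tape roll, scissors and bottle where they are.

Things in the scene. Friction and masses are not known exactly. Their poses are not given: they have to be found in the camera images.
- handle (a joint): Isolator handle angle: 0 = on (bar along the housing's x), 1.57 = off against its stop; grows anticlockwise seen from above, 90 degrees in all. Stays where it is left; about 0.08 N m of friction.
- handle_grip (a point): Point on the vertical axis of the isolator handle, at mid height of its grip bar (67 mm above the bench, moves with the handle; its x runs along the bar). The bar is grey plastic, 72 mm long, 14 mm thick, 27 mm high, its top 79 mm and its lower edge 52 mm above the bench, centred on the axis.
- isolator: Grey isolator housing fixed to the bench, 100 (x) x 140 (y) x 45 mm high; origin under its centre on the bench. The handle axis is at (0, 28) mm in its frame, the hasp pivot at (-30, -45) mm. It may stand on either side of the bench.
- hasp (a joint): Lockout hasp angle: 0 = folded in over the housing top (arm along the housing's +x from its pivot), 1.57 = fully out, arm along the housing's -y, its end sticking out past the housing edge. Grows clockwise seen from above about a vertical axis; stays where it is left; about 0.02 N m of friction.
- hasp_stud (a point): Mid-height axis point of the upright round steel stud at the end of the hasp arm, 55 mm from the pivot; 65 mm above the bench. Stud 12 mm in diameter, free from 51 mm to 77 mm above the bench. The hasp arm is a flat steel strip 12 mm wide.
- hasp_pivot (a point): Point on the hasp's vertical pivot axis, at the height of the stud's middle; axes as the housing.
- plunger (a joint): Travel of the air bleed plunger downward in m: 0 = up, 0.014 = at its stop. Spring: 3 N to start, about 9 N at the stop; it springs back up when let go.
- plunger_top (a point): Centre of the top face of the plunger's black mushroom head (38 mm across, 12 mm thick), 98 mm above the bench when up; it goes straight down. It sits on a bare aluminium block 90 x 90 x 50 mm, the air bleed block, fixed to the bench on the side opposite to the isolator.
- funnel_mouth (a point): Centre of the funnel's round mouth, in the plane of its rim, 187 mm above the bench. Aluminium funnel, mouth about 145 mm inside, 60 mm deep, throat about 57 mm, fixed over the jar; a green motor housing 110 mm high and a steel bracket up to 180 mm stand behind it, 84 mm and more from the axis on the far (+x of this point's frame) side.
- jar_floor (a point): Centre of the inside floor of the clear narrow jar right under the funnel, 25 mm above the bench; the jar is 60 mm wide inside and 105 mm deep, fixed with the funnel.
- scoop_grip (a point): Grip point of the loose steel scoop (100 mm long in x, 66 mm wide in y, walls 36 mm high, 180 g): the middle of its upright black handle fin, 68 mm above the scoop's underside. The fin is 40 mm along x, 12 mm thick in y, from 39 to 89 mm above the underside, on a bridge. z is up, the open lip is at -x (towards the robot at yaw 0).
- scoop_lip (a point): Middle of the scoop's open pouring lip, (-58, 0, -58) mm from the grip point in the scoop's axes. The last 25 mm of floor ramp up 12 degrees towards it, so the scoop must be tipped some 50 to 65 degrees lip-down for the spacers to slide out.
- mat_center (a point): Centre of the top of the black rubber mat on which the scoop stands, 150 (x) x 110 (y) x 4 mm, fixed to the bench; z 4 mm.
- tape: Bystander: tan tape roll lying flat, 68 mm across, 22 mm high. Leave alone.
- scissors: Bystander: scissors with red handles lying flat, about 165 mm long. Leave alone.
- glue: Bystander: white bottle 44 mm across, 100 mm high. Leave alone.
- charge1_mid (a point): Brass hexagonal spacer, a prism 20 mm across flats, 20 mm long, 40 g, with a small dark bore; the point is its centre, z is its long axis (vertical as it stands at first), x is square to one pair of flats. Starts in the scoop (2 to 4 of these are present).
- charge2_mid (a point): Brass hexagonal spacer, a prism 20 mm across flats, 20 mm long, 40 g, with a small dark bore; the point is its centre, z is its long axis (vertical as it stands at first), x is square to one pair of flats. Starts in the scoop (2 to 4 of these are present).
- charge3_mid (a point): Brass hexagonal spacer, a prism 20 mm across flats, 20 mm long, 40 g, with a small dark bore; the point is its centre, z is its long axis (vertical as it stands at first), x is square to one pair of flats. Starts in the scoop (2 to 4 of these are present).
- charge4_mid (a point): Brass hexagonal spacer, a prism 20 mm across flats, 20 mm long, 40 g, with a small dark bore; the point is its centre, z is its long axis (vertical as it stands at first), x is square to one pair of flats. Starts in the scoop (2 to 4 of these are present).
- stray1_mid (a point): Brass hexagonal spacer, a prism 20 mm across flats, 20 mm long, 40 g, with a small dark bore; the point is its centre, z is its long axis (vertical as it stands at first), x is square to one pair of flats. Starts standing loose on the bench between the robot and the feeder (2 to 4 of these are present).
- stray2_mid (a point): Brass hexagonal spacer, a prism 20 mm across flats, 20 mm long, 40 g, with a small dark bore; the point is its centre, z is its long axis (vertical as it stands at first), x is square to one pair of flats. Starts standing loose on the bench between the robot and the feeder (2 to 4 of these are present).
- stray3_mid (a point): Brass hexagonal spacer, a prism 20 mm across flats, 20 mm long, 40 g, with a small dark bore; the point is its centre, z is its long axis (vertical as it stands at first), x is square to one pair of flats. Starts standing loose on the bench between the robot and the feeder (2 to 4 of these are present).
- stray4_mid (a point): Brass hexagonal spacer, a prism 20 mm across flats, 20 mm long, 40 g, with a small dark bore; the point is its centre, z is its long axis (vertical as it stands at first), x is square to one pair of flats. Starts standing loose on the bench between the robot and the feeder (2 to 4 of these are present).
Things that resemble listed ones, but are neither listed nor needed, are in the scene too. What is shaped like the part that bears scoop_grip but orange or purple is not meant.

How it is judged:
On the way, in this order (a step that is already met when the one before it is completed fails the run):
1. the isolator handle is at off (value of joint handle above 1.42 rad), for 0.2 s.
2. the lockout hasp is swung out (value of joint hasp above 1.35 rad and value of joint handle above 1.42 rad), for 0.2 s.
3. the bleed plunger is pressed to its stop, with no spacer in the jar yet (value of joint plunger above 0.0125 m and horizontal distance between each of charge1_mid, charge2_mid, charge3_mid, charge4_mid, stray1_mid, stray2_mid, stray3_mid, stray4_mid and jar_floor above 0.035 m), for 0.1 s.
4. the scoop begins to tip over the funnel (angle between scoop_grip's own z axis and vertical above 0.35 rad and horizontal distance between scoop_grip and funnel_mouth below 0.15 m and height (world z) of scoop_grip above 0.19 m).
At the end, for the whole second after the job is handed in: Handle at off (above 1.42 rad), hasp out (above 1.35 rad), plunger sprung back up (within 3 mm), every spacer present inside the jar below the funnel, and the scoop upright (within 0.12 rad) standing on its mat with its grip point within 35 mm of the mat's centre, seen from above (all of step 2 and value of joint plunger below 0.003 m and horizontal distance between each of charge1_mid, charge2_mid, charge3_mid, charge4_mid, stray1_mid, stray2_mid, stray3_mid, stray4_mid and jar_floor below 0.03 m and z of each of charge1_mid, charge2_mid, charge3_mid, charge4_mid, stray1_mid, stray2_mid, stray3_mid, stray4_mid in the frame of jar_floor below 0.092 m and horizontal distance between scoop_grip and mat_center below 0.035 m and angle between scoop_grip's own z axis and vertical below 0.12 rad and z of scoop_grip in the frame of mat_center below 0.074 m and height (world z) of scoop_grip above 0.066 m); the robot touches nothing.
It fails at once if the hasp is swung out while the isolator is still on (value of joint hasp above 0.8 rad and value of joint handle below 1.25 rad).
It fails at once if a spacer goes into the jar before the isolator is off and the hasp out ((value of joint handle below 1.2 rad or value of joint hasp below 1.1 rad) and ((horizontal distance between charge1_mid and jar_floor below 0.03 m and z of charge1_mid in the frame of jar_floor below 0.092 m) or (horizontal distance between charge2_mid and jar_floor below 0.03 m and z of charge2_mid in the frame of jar_floor below 0.092 m) or (horizontal distance between charge3_mid and jar_floor below 0.03 m and z of charge3_mid in the frame of jar_floor below 0.092 m) or (horizontal distance between charge4_mid and jar_floor below 0.03 m and z of charge4_mid in the frame of jar_floor below 0.092 m) or (horizontal distance between stray1_mid and jar_floor below 0.03 m and z of stray1_mid in the frame of jar_floor below 0.092 m) or (horizontal distance between stray2_mid and jar_floor below 0.03 m and z of stray2_mid in the frame of jar_floor below 0.092 m) or (horizontal distance between stray3_mid and jar_floor below 0.03 m and z of stray3_mid in the frame of jar_floor below 0.092 m) or (horizontal distance between stray4_mid and jar_floor below 0.03 m and z of stray4_mid in the frame of jar_floor below 0.092 m))).
It fails at once if a bystander (tape roll, scissors, bottle) is pushed more than 4 cm from its place (distance of any of tape, scissors, glue from where it was at the start of the episode above 0.04 m).
Of charge1, charge2, charge3, charge4 only 2 to 4 are there at a start; the rules pass over those that are not, and their reading is None.
Of stray1, stray2, stray3, stray4 only 2 to 4 are there at a start; the rules pass over those that are not, and their reading is None.
At some moment in a run one of stray1, stray2, stray3, stray4 may be knocked a few centimetres aside while the robot is not near it.
It also fails if it takes over 208 s, if anything falls off the work surface, if the arm or the gripper's body presses on something with over 40 N, if the wrist force passes 120 N, or if a joint passes its speed limit or range.

ROBOT

A 6-joint arm with a two-finger parallel gripper is mounted at the origin on the work surface. World frame = base frame: x ahead of the robot, y to its left, z up, the work surface at z = 0. Lengths are in m, angles in rad, forces in N, time in s.
With the tool pointing down it reaches from about 0.275 to 0.875 m from the base axis. Payload 12.5 kg.
Tool frame: the origin (TCP) lies at the very end of the fingers, on their centre line; the grasp point (between the pads) lies 19 mm behind it (env.grasp_offset is the distance from the TCP to the grasp point, in m); z points along the fingers, x is the direction in which the jaws open and shut, and the axes are right-handed (so a half turn about z gives the same grasp; the last joint's range is limited). The gripper opens to 85 mm and grips with 20 to 120 N. Pads are 22 mm wide; open, the fingers measure 114 mm over their backs; the gripper's body (76 mm by 85 mm) begins 54 mm behind the grasp point. The pads swing forward as they close: fully open they stand 13 mm farther back than shut.
Start: joints at [-1.317, 0.351, 1.652, -0, 1.139, -0.085], TCP at [0.183, -0.519, 0.231] pointing down, gripper open.
Joint ranges: [-2.75, 2.75], [-0.79, 2.1], [0.01, 2.65], [-1.57, 4.71], [0.07, 3.14], [-2.87, 2.87]. Speed limits (rad/s): [2.22, 2.22, 2.79, 3.14, 3.14, 3.14].

INTERFACE

Orientations are given as a unit quaternion [x, y, z, w].
In Python, from station import env gives the robot as it stands.
- The arm moves only by the tool arm_command, never from a script. Its argument "moves" is one flat list of numbers, 5 for each row, row after row: the shift along the tool's x, y, z in cm, then the turn about the tool's z in degrees, then the finger opening in cm, from 0 to 8.54. In form: [tx, ty, tz, spin, claw, tx, ty, tz, spin, claw, ...]. A call has 1 to 20 rows; each row is the pose to reach, as a shift and turn from the pose measured when the call began, along the tool's axes at that moment; what a row does not reach only later rows make up. A row lasts 1/10 s, in which the tool goes at most 50 mm and 8.59 degrees, less where a joint would pass 70% of its speed; a pose out of reach is approached as far as the arm can. A call with a gripper value outside its range is refused whole. The fingers move at their own pace and stop on an object; the grip force is fixed at half the most. Time passes only in rows, so rows that repeat a pose let the fingers close. It gives the time, the measured TCP pose, the force and the opening at its end, in the units of the state.
- env.sense(): the state, without advancing time (a new reading comes with each control period).
- env.grab_frame(name): name is "scene" or "top"; returns a dict with "frame" (400x640x3 uint8, blue, green, red), "z_map" (400x640 float32, m along the optical axis (not along the pixel's ray), 0 where there is no reading), "intrinsics" (3x3 intrinsics, pixels), "R" (3x3) and "t" (3): a world point X has camera coordinates R X + t. Camera axes: x right, y down, z forward; pixel columns grow to the right and rows downward; lengths in m; the calibration is good to about 2 mm. A picture is of the moment at which its call begins.
- env.job_done(): hands the job in, once; it reports no verdict.
Trained networks look in a picture, given as the dict that the camera call returned (one of the last four; its "shot" number tells which), for a name from the list of things; names that differ only in an ending like _2 or _b are one class to them, and where a whole thing is asked for, a point or a joint stands for the part that bears it (a point fixed in the world has none). Each returns a list of dicts, best first, with "confidence" (0 to 1); they miss things now and then, are a little off and sometimes report something else, mostly with a low value. They report only what shows in the picture. A call takes as long as a camera call. They do not tell look-alikes from the thing itself.
- env.find_in(picture, query): "box" ([centre column, centre row, width, height] in pixels, round what is visible of it).
The state is a dict: "t": time; "joints": joint angles; "qvel": joint speeds; "tau": joint torques, N m; "position": TCP position; "tool_rot": TCP orientation; "force": force on the tool from outside, world axes, zero at the start; "torque": the same for the moment, N m; "finger_gap": finger opening in m.
Only numpy, scipy, OpenCV 4.12 (cv2) and the standard library are available. Lean on these libraries where they do the work, as an engineer would, in place of code of your own. Each camera call takes 0.05 s, during which the arm holds its last target.

## Working session

There is one attempt and no reset: what is moved stays moved. The work goes in short steps, Python scripts to look and compute and a tool call to move; the robot and the scene stay as the last step left them, time stands still between calls to the robot, and variables do not carry over. Pictures are saved under pics/ and viewed, and the job is handed in when it is done.

Besides the shell and the picture viewer there is one more tool, called by a JSON object that holds its "op" and its "data", one argument or row to a line. arm_command: Moves the arm, as the interface text tells. Its arguments: {"type":"object","properties":{"moves":{"type":"array","items":{"type":"number"}}},"required":["moves"]}

```bash
ls; mkdir -p pics; cat > h.py <<'E'
from station import env
import numpy as np, cv2
from scipy.spatial.transform import Rotation as Rn
def cap(name,fn=None):
    p=env.grab_frame(name)
    if fn: cv2.imwrite('pics/'+fn,p['frame'])
    return p
def world(p):
    K=np.array(p['intrinsics']);z=p['z_map'];h,w=z.shape
    u,v=np.meshgrid(np.arange(w),np.arange(h))
    c=np.stack([(u-K[0,2])/K[0,0]*z,(v-K[1,2])/K[1,1]*z,z],-1)
    W=(c-np.array(p['t']))@np.array(p['R'])
    W[z==0]=np.nan
    return W
def proj(p,X):
    c=np.array(p['R'])@np.array(X)+np.array(p['t']);k=np.array(p['intrinsics'])@c
    return k[:2]/k[2]
def st():
    s=env.sense()
    print('t',round(s['t'],2),'pos',np.round(s['position'],4),'f',np.round(s['force'],1),'gap',round(s['finger_gap'],4))
    print(np.round(Rn.from_quat(s['tool_rot']).as_matrix(),3).tolist(),'j',np.round(s['joints'],3))
    return s
E
python3 - <<'E'
from h import *
s=st()
for n in('scene','top'):
    p=cap(n,n+'0.png')
    np.savez(n+'0.npz',**{k:p[k] for k in('frame','z_map','intrinsics','R','t')})
    W=world(p)
    print(n,np.round(-np.array(p['R']).T@np.array(p['t']),3), np.array(p['intrinsics']).tolist())
    for q in['handle_grip','isolator','hasp_stud','plunger_top','funnel_mouth','scoop_grip','tape','scissors','glue','charge1_mid','stray1_mid']:
        for r in env.find_in(p,q):
            if r['confidence']<.15: continue
            b=r['box'];x,y=int(b[0]),int(b[1])
            print(q,round(r['confidence'],2),np.round(b),np.round(W[min(y,399),min(x,639)],3))
E
```

```text
pics
t 0.0 pos [ 0.1827 -0.5184  0.2308] f [ 0.3 -0.9 -0.1] gap 0.0855
[[0.332, -0.943, -0.0], [-0.943, -0.332, 0.001], [-0.001, -0.0, -1.0]] j [-1.317  0.351  1.652  0.     1.139 -0.085]
scene [0.947 0.106 0.937] [[364.33683429889714, 0.0, 324.79447048107534], [0.0, 364.33683429889714, 195.71071216026166], [0.0, 0.0, 1.0]]
handle_grip 0.65 [471. 267.  24.  30.] [0.513 0.367 0.066]
isolator 0.71 [290. 210.  11.   2.] [ 0.474 -0.132  0.029]
isolator 0.61 [460. 274.  62.  51.] [0.534 0.35  0.049]
hasp_stud 0.49 [439. 264.   9.  26.] [0.524 0.294 0.052]
funnel_mouth 0.67 [353. 296.  66. 129.] [0.709 0.103 0.186]
scoop_grip 0.93 [248. 127.  29.  34.] [ 0.22  -0.368  0.041]
scoop_grip 0.82 [244. 162.  38.  26.] [ 0.361 -0.321  0.041]
scoop_grip 0.72 [286. 205.  27.  32.] [ 0.477 -0.141  0.058]
scoop_grip 0.24 [206. 202.  15.  16.] [ 0.55  -0.338  0.1  ]
tape 0.58 [272. 254.  27.  26.] [ 0.604 -0.143  0.002]
scissors 0.63 [206. 280.  58.  47.] [ 0.724 -0.278  0.008]
glue 0.81 [403. 335.  22.  30.] [0.731 0.232 0.082]
glue 0.24 [458. 275.  60.  52.] [0.535 0.345 0.047]
stray1_mid 0.45 [322.
[... 278 characters left out ...]
334 0.047]
hasp_stud 0.63 [239. 187.   7.  20.] [0.52  0.295 0.053]
plunger_top 0.42 [427. 176.  14.   7.] [ 0.55  -0.34   0.106]
funnel_mouth 0.74 [296. 137.  53.  79.] [0.671 0.099 0.135]
scoop_grip 0.88 [371. 208.  24.  30.] [ 0.444 -0.15   0.092]
scoop_grip 0.87 [420. 234.  35.  24.] [ 0.355 -0.311  0.089]
scoop_grip 0.73 [437. 278.  22.  37.] [ 0.211 -0.37   0.052]
tape 0.49 [368. 165.  23.  21.] [ 0.607 -0.153 -0.002]
tape 0.46 [260. 127.  14.  14.] [0.726 0.225 0.076]
scissors 0.81 [407. 133.  30.  39.] [ 0.724 -0.29   0.004]
glue 0.75 [260. 127.  16.  15.] [0.726 0.225 0.076]
glue 0.69 [215. 189.  19.  18.] [0.505 0.37  0.082]
stray1_mid 0.31 [228. 188.  45.  42.] [0.518 0.335 0.044]
```

```bash
python3 - <<'E'
import cv2
a=cv2.imread('pics/scene0.png');b=cv2.imread('pics/top0.png')
cv2.imwrite('pics/s0a.png',cv2.resize(a[90:390,150:550],(800,600),interpolation=cv2.INTER_CUBIC))
cv2.imwrite('pics/t0a.png',cv2.resize(b[90:315,180:480],(800,600),interpolation=cv2.INTER_CUBIC))
E
```

```text
(no output)
```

View pics/s0a.png

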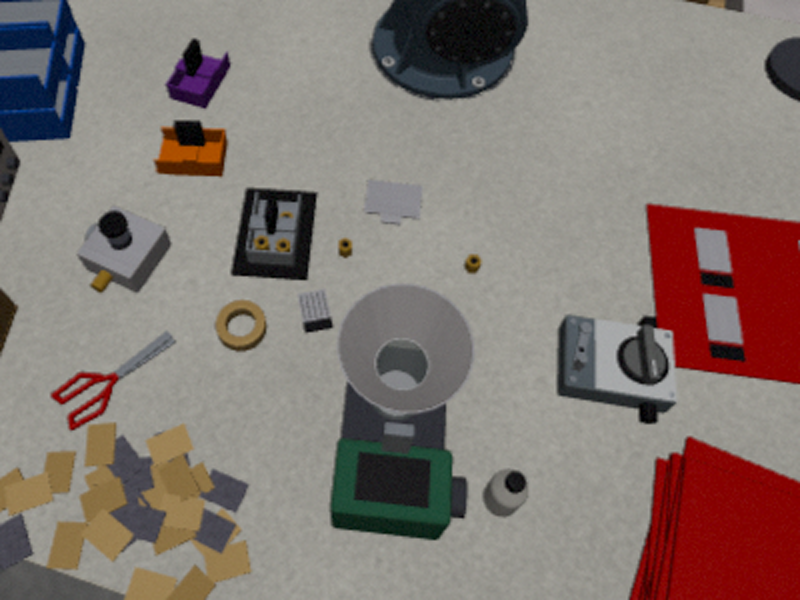

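View pics/t0a.png

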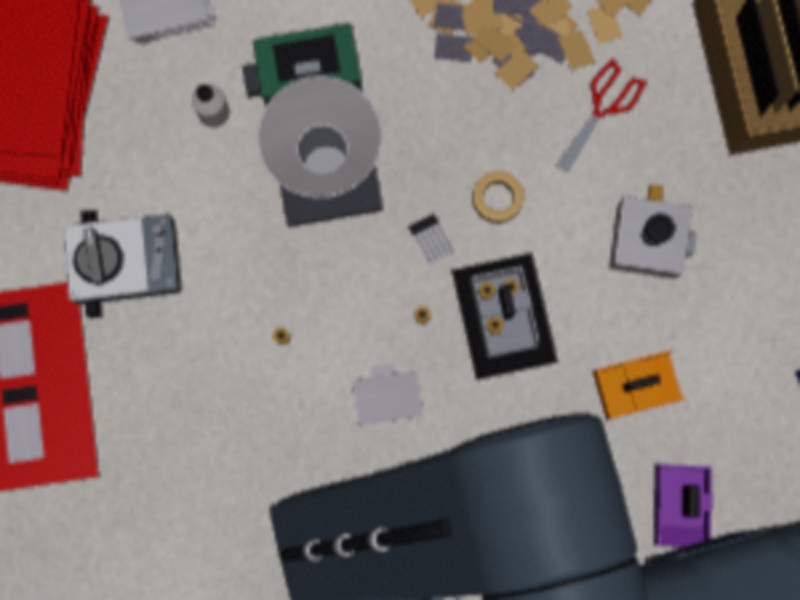

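The views show the isolator on the +y side, the bleed block on the −y side, and the scoop on the black mat with 3 spacers visible in it. Two strays are visible at scene-crop (345,246) and (473,263). The orange and purple scoops are decoys. Next I measure the geometry.

```bash
cat > geo.py <<'E'
from h import *
def rect(P):
    (c,s,a)=cv2.minAreaRect(P[:,:2].astype(np.float32)*1000)
    return np.round(c,1),np.round(s,1),round(a,1)
def sel(W,x,y,z):
    m=(W[...,0]>x[0])&(W[...,0]<x[1])&(W[...,1]>y[0])&(W[...,1]<y[1])&(W[...,2]>z[0])&(W[...,2]<z[1])
    return m
E
python3 - <<'E'
from geo import *
for n in('scene','top'):
    p=dict(np.load(n+'0.npz'));W=world(p);F=p['frame'];hsv=cv2.cvtColor(F,cv2.COLOR_BGR2HSV)
    print(n)
    g=W[sel(W,(.3,.8),(-.1,.3),(-.02,.015))];print('bench z',np.nanmedian(g[:,2]))
    print('iso',rect(W[sel(W,(.42,.62),(.24,.42),(.041,.05))]))
    print('bar',rect(W[sel(W,(.42,.62),(.3,.42),(.073,.09))]))
    print('stud',rect(W[sel(W,(.42,.62),(.25,.32),(.060,.09))]))
    print('arm',rect(W[sel(W,(.42,.62),(.25,.32),(.050,.06))]))
    print('block',rect(W[sel(W,(.45,.65),(-.43,-.26),(.044,.054))]))
    P=W[sel(W,(.45,.65),(-.43,-.26),(.09,.12))];print('plunger',rect(P),np.median(P,0))
    P=W[sel(W,(.55,.85),(0.0,.22),(.182,.195))];print('rim',cv2.minEnclosingCircle(P[:,:2].astype(np.float32)*1000),len(P))
    m=sel(W,(.35,.6),(-.25,-.05),(-.004,.012))&(hsv[...,2]<50)
    print('mat',rect(W[m]),m.sum())
    P=W[sel(W,(.35,.6),(-.25,-.05),(.086,.1))];print('fin',rect(P),len(P))
    P=W[sel(W,(.35,.6),(-.25,-.05),(.034,.046))];print('walls',rect(P),len(P))
    m=(hsv[...,0]>15)&(hsv[...,0]<30)&(hsv[...,1]>140)&(hsv[...,2]>60)
    k,l,s,c=cv2.connectedComponentsWithStats(m.astype(np.uint8))
    for i in range(1,k):
        if s[i,4]>=8:
            Q=W[l==i]; print('brass',np.round(c[i]),s[i,4],np.round(np.nanmedian(Q,0),3))
E
```

```text
scene
bench z 0.001546050324734002
iso (array([518.3, 346. ]), array([100.4, 139.2]), 6.7)
bar (array([562.7, 352.8]), array([150. ,  91.7]), 18.4)
stud (array([547.9, 294.7]), array([11., 11.]), 3.9)
arm (array([524.1, 301.7]), array([88.5, 39.6]), 3.9)
block (array([ 548.9, -344.4]), array([102.5,  91.2]), 82.1)
plunger (array([ 548.8, -339.8]), array([37.1, 35. ]), 19.7) [ 0.55127457 -0.33887549  0.09900343]
rim ((651.3480834960938, 82.30265045166016), 86.09968566894531) 644
mat (array([ 488.7, -138.4]), array([233.3, 117.3]), 18.1) 780
fin (array([ 457.2, -149.3]), array([43.4, 11.7]), 13.7) 65
walls (array([ 454.3, -150.1]), array([99.4, 66.6]), 12.6) 165
brass [517.  11.] 879 [-0.902  0.513 -0.051]
brass [509.  21.] 11 [-0.816  0.475 -0.05 ]
brass [487.  72.] 456 [-0.882  0.495 -0.388]
brass [630. 287.] 807 [ 0.209  1.108 -0.416]
brass [281. 211.] 32 [ 0.486 -0.156  0.029]
brass [292. 213.] 27 [ 0.481 -0.124  0.029]
brass [322. 214.] 34 [ 0.454 -0.042  0.02 ]
brass [ 61. 220.] 34 [ 0.712 -0.673  0.096]
brass [ 45. 223.] 20 [ 0.732 -0.703  0.1  ]
brass [ 51. 220.] 11 [ 0.72  -0.
[... 988 characters left out ...]
 array([94.3, 48.3]), 5.5)
block (array([ 562.7, -347.8]), array([100. , 111.9]), 81.7)
plunger (array([ 552.6, -341.6]), array([35.6, 36.1]), 57.5) [ 0.55232089 -0.34052832  0.09961949]
rim ((655.13427734375, 80.28643035888672), 84.07270812988281) 306
mat (array([ 488.7, -140.2]), array([229.6, 115. ]), 18.0) 520
fin (array([ 461.9, -150.6]), array([39.2, 11.8]), 12.6) 42
walls (array([ 458. , -151.5]), array([99.6, 67.4]), 12.3) 106
brass [426. 162.] 18 [ 0.611 -0.35   0.037]
brass [362. 199.] 15 [ 0.48  -0.128  0.03 ]
brass [338. 208.] 11 [ 0.449 -0.045  0.023]
brass [365. 212.] 15 [ 0.435 -0.138  0.027]
brass [285. 216.] 13 [0.421 0.135 0.022]
brass [418. 234.] 422 [ 0.358 -0.316  0.009]
```

```bash
python3 - <<'E'
from geo import *
from scipy.optimize import least_squares
for n in('scene','top'):
    p=dict(np.load(n+'0.npz'));W=world(p);F=p['frame'];hsv=cv2.cvtColor(F,cv2.COLOR_BGR2HSV)
    print(n)
    m=sel(W,(.46,.57),(.335,.41),(.07,.09)); print('bar',rect(W[m]),m.sum())
    P=W[m]; c=P[:,:2].mean(0); u,s,v=np.linalg.svd(P[:,:2]-c); print('pca',c,np.degrees(np.arctan2(v[0,1],v[0,0])))
    P=W[sel(W,(.48,.57),(.27,.32),(.066,.09))];print('stud',np.round(P[:,:2].mean(0),4) if len(P) else 0,len(P))
    P=W[sel(W,(.53,.75),(-.02,.2),(.178,.195))][:,:2]
    for _ in range(5):
        r=least_squares(lambda q:np.hypot(P[:,0]-q[0],P[:,1]-q[1])-q[2],[.66,.09,.073],loss='soft_l1',f_scale=.002).x
        P=P[abs(np.hypot(P[:,0]-r[0],P[:,1]-r[1])-r[2])<.006]
    print('rim',np.round(r,4),len(P))
    m=(sel(W,(.35,.55),(-.25,-.07),(-.004,.012))&(hsv[...,2]<45)).astype(np.uint8)
    k,l,s,c=cv2.connectedComponentsWithStats(m);i=1+np.argmax(s[1:,4]);print('mat',rect(W[l==i]),s[i,4])
    if n=='scene': cv2.imwrite('pics/z1.png',cv2.resize(F[180:235,255:330],(750,550),interpolation=cv2.INTER_CUBIC)); cv2.imwrite('pics/z2.png',cv2.resize(F[235:305,420:500],(640,560),interpolation=cv2.INTER_CUBIC))
E
```

```text
scene
bar (array([514.3, 374.4]), array([73.1, 14.3]), 11.0) 191
pca [0.51656788 0.37351847] 11.509287744293541
stud [0.5492 0.2947] 27
rim [0.6407 0.0831 0.0704] 837
mat (array([ 450.8, -150.1]), array([149.4, 107.2]), 12.5) 749
top
bar (array([519.6, 373.3]), array([71.3, 15.7]), 10.9) 93
pca [0.51854459 0.37204387] -168.9770463754736
stud [0.5528 0.2928] 10
rim [0.6449 0.081  0.0701] 387
mat (array([ 451.8, -153. ]), array([143.1, 104.5]), 12.1) 479
```

View pics/z1.png

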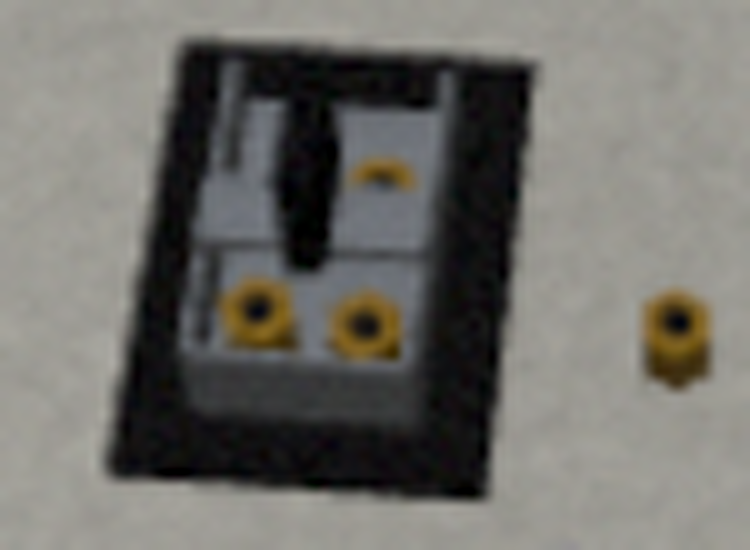

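View pics/z2.png

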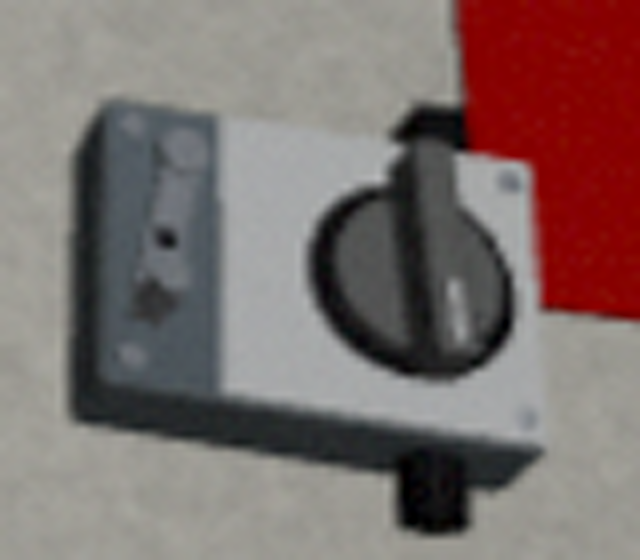

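```bash
cat > go.py <<'E'
from h import *
import sys
def go(x,y,z,yaw=None):
    s=env.sense();R=Rn.from_quat(s['tool_rot']).as_matrix();p=np.array(s['position'])
    cy=np.degrees(np.arctan2(R[1,0],R[0,0]))
    d=R.T@(np.array([x,y,z])-p)*100
    sp=0 if yaw is None else -((yaw-cy+180)%360-180)
    print('pos',np.round(p,4),'yaw',round(cy,1),'tiltz',np.round(R[:,2],3),'gap',round(s['finger_gap'],4),'f',np.round(s['force'],1),'j6',round(s['joints'][5],2),'t',round(s['t'],1))
    print('-> shift',np.round(d,2),'spin',round(sp,1))
if __name__=='__main__': go(*map(float,sys.argv[1:]))
E
python3 go.py .517 .3735 .2 -79
```

```text
pos [ 0.1828 -0.5187  0.2313] yaw -70.6 tiltz [ 0.  0. -1.] gap 0.0854 f [0.1 0.7 0.2] j6 -0.08 t 1.2
-> shift [-73.04 -61.17   3.13] spin 8.4
```

{"op": "arm_command", "data": {
  "moves": [-73,-61.2,0,8.4,8.5,-73,-61.2,0,8.4,8.5,-73,-61.2,0,8.4,8.5,-73,-61.2,0,8.4,8.5,-73,-61.2,0,8.4,8.5,-73,-61.2,0,8.4,8.5,-73,-61.2,0,8.4,8.5,-73,-61.2,0,8.4,8.5,-73,-61.2,0,8.4,8.5,-73,-61.2,0,8.4,8.5,-73,-61.2,0,8.4,8.5,-73,-61.2,0,8.4,8.5,-73,-61.2,0,8.4,8.5,-73,-61.2,0,8.4,8.5,-73,-61.2,0,8.4,8.5,-73,-61.2,0,8.4,8.5,-73,-61.2,0,8.4,8.5,-73,-61.2,0,8.4,5,-73,-61.2,0,8.4,5,-73,-61.2,0,8.4,5]
}}

```text
t: 3.2
position: [0.5179, 0.3775, 0.2302]
tool_rot: [0.773, -0.635, -0.0, -0.0]
force: [-0.6, -0.9, -1.0]
finger_gap: 0.0503
```

```bash
python3 go.py .517 .3735 .056 -79
```

```text
pos [0.5179 0.3775 0.2302] yaw -78.8 tiltz [ 0.     0.001 -1.   ] gap 0.0503 f [-0.6 -0.9 -1. ] j6 1.93 t 3.2
-> shift [ 0.38  0.17 17.42] spin 0.2
```

{"op": "arm_command", "data": {
  "moves": [0.4,0.2,5,0.2,5,0.4,0.2,9,0.2,5,0.4,0.2,13,0.2,5,0.4,0.2,16,0.2,5,0.4,0.2,17.4,0.2,5,0.4,0.2,17.4,0.2,5,0.4,0.2,17.4,0.2,1,0.4,0.2,17.4,0.2,0.5,0.4,0.2,17.4,0.2,0.5,0.4,0.2,17.4,0.2,0.5,0.4,0.2,17.4,0.2,0.5]
}}

```text
t: 4.3
position: [0.5174, 0.3756, 0.0585]
tool_rot: [0.772, -0.636, -0.0, -0.003]
force: [-3.3, 11.1, 2.6]
finger_gap: 0.0126
```

```bash
python3 go.py .517 .3735 .056 18;python3 - <<'E'
from h import *
p=cap('scene');F=p['frame']; cv2.imwrite('pics/a1.png',cv2.resize(F[180:330,400:600],(800,600),interpolation=cv2.INTER_CUBIC))
E
```

```text
pos [0.5174 0.3756 0.0585] yaw -79.0 tiltz [ 0.003  0.005 -1.   ] gap 0.0126 f [-3.3 11.1  2.6] j6 1.93 t 4.3
-> shift [0.2  0.08 0.25] spin -97.0
```

View pics/a1.png

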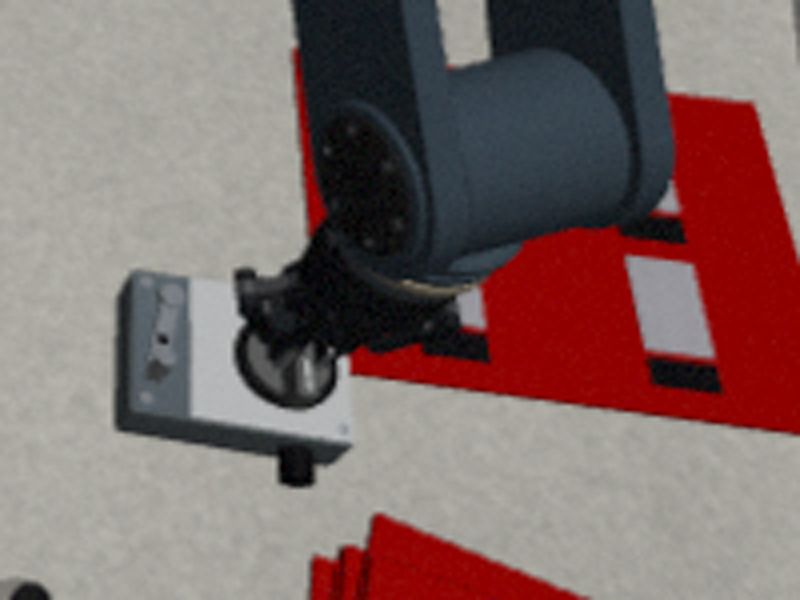

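{"op": "arm_command", "data": {
  "moves": [0,0,0,-6,0.5,0,0,0,-12,0.5,0,0,0,-18,0.5,0,0,0,-24,0.5,0,0,0,-30,0.5,0,0,0,-36,0.5,0,0,0,-42,0.5,0,0,0,-48,0.5]
}}

```text
t: 5.15
position: [0.5163, 0.3774, 0.0586]
tool_rot: [0.964, -0.265, 0.0, -0.004]
force: [-6.3, 13.6, -10.5]
finger_gap: 0.0128
```

{"op": "arm_command", "data": {
  "moves": [0,0,0,-6,0.5,0,0,0,-12,0.5,0,0,0,-18,0.5,0,0,0,-24,0.5,0,0,0,-30,0.5,0,0,0,-36,0.5,0,0,0,-40,0.5,0,0,0,-42,0.5,0,0,0,-44,0.5,0,0,0,-46,0.5,0,0,0,-46,0.5]
}}

```text
t: 6.25
position: [0.5145, 0.3781, 0.0588]
tool_rot: [0.992, 0.13, -0.0, -0.005]
force: [-9.1, 6.1, -4.6]
finger_gap: 0.0127
```

```bash
python3 -c "
from h import *
s=st(); print(s['torque'])"; python3 go.py .517 .3735 .056 18
```

```text
t 6.25 pos [0.5145 0.3781 0.0588] f [-9.1  6.1 -4.6] gap 0.0127
[[0.966, 0.257, -0.002], [0.257, -0.966, 0.01], [0.001, -0.01, -1.0]] j [0.557 0.711 1.531 0.012 0.896 0.289]
[ 0.87486304  1.37393825 -3.23854987]
pos [0.5145 0.3781 0.0588] yaw 14.9 tiltz [-0.002  0.01  -1.   ] gap 0.0127 f [-9.1  6.1 -4.6] j6 0.29 t 6.2
-> shift [0.12 0.51 0.27] spin -3.1
```

{"op": "arm_command", "data": {
  "moves": [0,0,0,0,5,0,0,0,0,5,0,0,0,0,5,0,0,0,0,5,0,0,0,0,5,0,0,-4,0,5,0,0,-8,0,5,0,-5,-12,0,5,0,-10,-12,0,5,0,-15,-12,0,5,0,-20,-12,0,5,0,-20,-12,0,5]
}}

```text
t: 7.45
position: [0.4609, 0.5743, 0.1806]
tool_rot: [0.991, 0.132, -0.0, -0.006]
force: [-0.8, -1.5, -0.5]
finger_gap: 0.0501
```

```bash
cat > look_iso.py <<'E'
from geo import *
import sys
for n in ('top','scene'):
    p=cap(n);W=world(p)
    m=sel(W,(.46,.57),(.335,.41),(.07,.09));P=W[m]
    if len(P)>10:
        print(n,'bar',rect(P),len(P)); c=P[:,:2].mean(0); u,s,v=np.linalg.svd(P[:,:2]-c); print('pca',c,np.degrees(np.arctan2(v[0,1],v[0,0])))
    P=W[sel(W,(.46,.60),(.2,.32),(.066,.09))]
    if len(P): print('stud',np.round(np.median(P[:,:2],0),4),len(P))
    F=p['frame']
    c=(235,185) if n=='top' else (455,270)
    cv2.imwrite('pics/%s_%s.png'%(sys.argv[1],n),cv2.resize(F[c[1]-50:c[1]+50,c[0]-65:c[0]+65],(780,600),interpolation=cv2.INTER_CUBIC))
E
python3 look_iso.py a2; python3 go.py .517 .3735 .056 18
```

```text
top bar (array([519.2, 372.3]), array([15.8, 72. ]), 6.2) 99
pca [0.51880494 0.37134662] 96.27502410032973
stud [0.553  0.2927] 11
scene bar (array([514.7, 374.3]), array([15.2, 72. ]), 7.3) 192
pca [0.51580323 0.37369546] 97.05189737796985
stud [0.5496 0.294 ] 27
pos [0.4623 0.5715 0.1802] yaw 15.1 tiltz [-0.002  0.01  -1.   ] gap 0.05 f [-0.  -0.   0.1] j6 0.56 t 7.5
-> shift [ 0.14 20.66 12.22] spin -2.9
```

View pics/a2_scene.png

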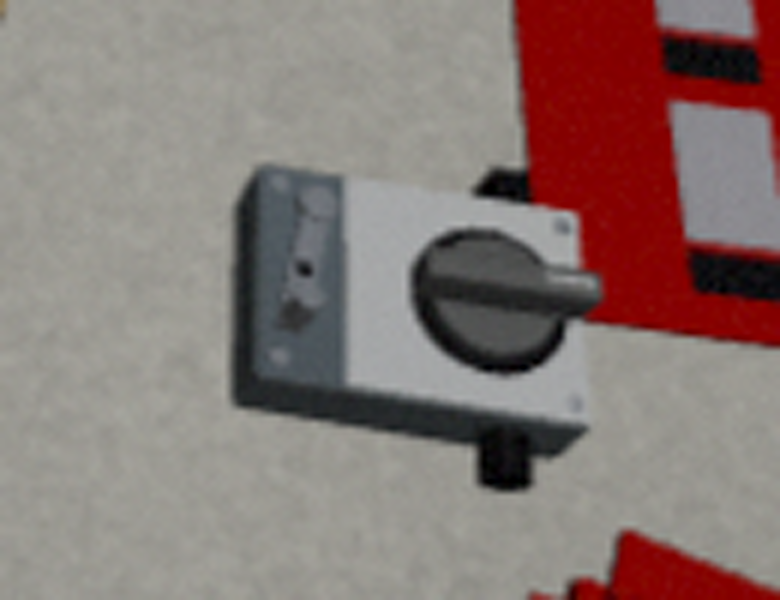

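```bash
python3 go.py .55 .295 .18 87; python3 go.py .55 .295 .056 87
```

```text
pos [0.4623 0.5715 0.1802] yaw 15.1 tiltz [-0.002  0.01  -1.   ] gap 0.05 f [-0.  -0.   0.1] j6 0.56 t 7.5
-> shift [ 1.29 28.98 -0.26] spin -71.9
pos [0.4623 0.5715 0.1802] yaw 15.1 tiltz [-0.002  0.01  -1.   ] gap 0.05 f [-0.  -0.   0.1] j6 0.56 t 7.5
-> shift [ 1.28 29.1  12.14] spin -71.9
```

{"op": "arm_command", "data": {
  "moves": [1.3,29,0,-71.9,3.2,1.3,29,0,-71.9,3.2,1.3,29,0,-71.9,3.2,1.3,29,0,-71.9,3.2,1.3,29,0,-71.9,3.2,1.3,29,0,-71.9,3.2,1.3,29,0,-71.9,3.2,1.3,29,0,-71.9,3.2,1.3,29,0,-71.9,3.2,1.3,29,0,-71.9,3.2,1.3,29,0,-71.9,3.2,1.3,29.1,4,-71.9,3.2,1.3,29.1,8,-71.9,3.2]
}}

```text
t: 8.85
position: [0.5509, 0.2943, 0.0975]
tool_rot: [0.726, 0.687, 0.004, -0.004]
force: [1.1, 0.8, -0.4]
finger_gap: 0.032
```

```bash
python3 go.py .549 .296 .056 87
```

```text
pos [0.5509 0.2943 0.0975] yaw 86.8 tiltz [ 0.001  0.011 -1.   ] gap 0.032 f [ 1.1  0.8 -0.4] j6 -1.11 t 8.8
-> shift [ 0.11 -0.2   4.15] spin -0.2
```

{"op": "arm_command", "data": {
  "moves": [0.1,-0.2,2,0,3.2,0.1,-0.2,4.1,0,3.2,0.1,-0.2,4.1,0,3.2,0.1,-0.2,4.1,0,0.8,0.1,-0.2,4.1,0,0.8,0.1,-0.2,4.1,0,0.8,0.1,-0.2,4.1,0,0.8]
}}

```text
t: 9.55
position: [0.5495, 0.296, 0.0576]
tool_rot: [0.727, 0.687, 0.005, -0.003]
force: [-0.4, -1.2, 3.3]
finger_gap: 0.0099
```

```bash
cat > arc.py <<'E'
from h import *
s=st();R=Rn.from_quat(s['tool_rot']).as_matrix();p=np.array(s['position'])
piv=np.array([.4945,.300]);d=p[:2]-piv;a0=np.degrees(np.arctan2(d[1],d[0]));r=np.hypot(*d);print(a0,r)
r0=.055
for k in range(1,12):
    da=-8*k if k<11 else -85
    a=np.radians(a0+da);q=np.array([*(piv+(r+(r0-r)*min(1,k/4))*np.array([np.cos(a),np.sin(a)])),p[2]])
    print(np.round(R.T@(q-p)*100,1),-da)
E
python3 arc.py
```

```text
t 9.55 pos [0.5495 0.296  0.0576] f [-0.4 -1.2  3.3] gap 0.0099
[[0.056, 0.998, 0.002], [0.998, -0.056, 0.011], [0.011, 0.002, -1.0]] j [ 0.416  0.691  1.576  0.012  0.868 -1.107]
-4.153929119433992 0.055176348618230786
[-0.8 -0.1 -0. ] 8
[-1.5 -0.2 -0. ] 16
[-2.2 -0.5 -0. ] 24
[-2.9 -0.9 -0. ] 32
[-3.5 -1.4 -0. ] 40
[-4.1 -1.9 -0. ] 48
[-4.5 -2.5 -0.1] 56
[-4.9 -3.2 -0.1] 64
[-5.2 -3.9 -0.1] 72
[-5.3 -4.7 -0.1] 80
[-5.4 -5.1 -0.1] 85
```

{"op": "arm_command", "data": {
  "moves": [-0.4,0,0,4,0.8,-0.8,-0.1,0,8,0.8,-1.5,-0.2,0,16,0.8,-2.2,-0.5,0,24,0.8,-2.9,-0.9,0,32,0.8,-3.5,-1.4,0,40,0.8,-4.1,-1.9,0,48,0.8,-4.5,-2.5,0,56,0.8,-4.9,-3.2,0,64,0.8,-5.2,-3.9,0,72,0.8,-5.3,-4.4,0,77,0.8,-5.4,-4.7,0,80,0.8,-5.4,-5,0,83,0.8,-5.4,-5.2,0,84,0.8,-5.4,-5.2,0,84,0.8]
}}

```text
t: 11.05
position: [0.5002, 0.2452, 0.0584]
tool_rot: [1.0, 0.024, 0.008, -0.007]
force: [26.9, -4.6, -13.6]
finger_gap: 0.0096
```

```bash
python3 -c "
from h import *
s=st(); print(s['torque'])"; python3 look_iso.py a3
```

```text
t 11.05 pos [0.5002 0.2452 0.0584] f [ 26.9  -4.6 -13.6] gap 0.0096
[[0.999, 0.048, 0.015], [0.047, -0.999, 0.014], [0.016, -0.013, -1.0]] j [0.369 0.59  1.772 0.011 0.759 0.313]
[-0.8889054  -4.09541334 -0.42922889]
top bar (array([517.6, 386.5]), array([15.5, 45.6]), 6.8) 63
pca [0.51699801 0.38597801] 96.85753186022396
scene bar (array([514.5, 374. ]), array([15.4, 71. ]), 6.3) 191
pca [0.51591373 0.37350884] 97.27598119331563
stud [0.5082 0.2343] 15
```

View pics/a3_scene.png

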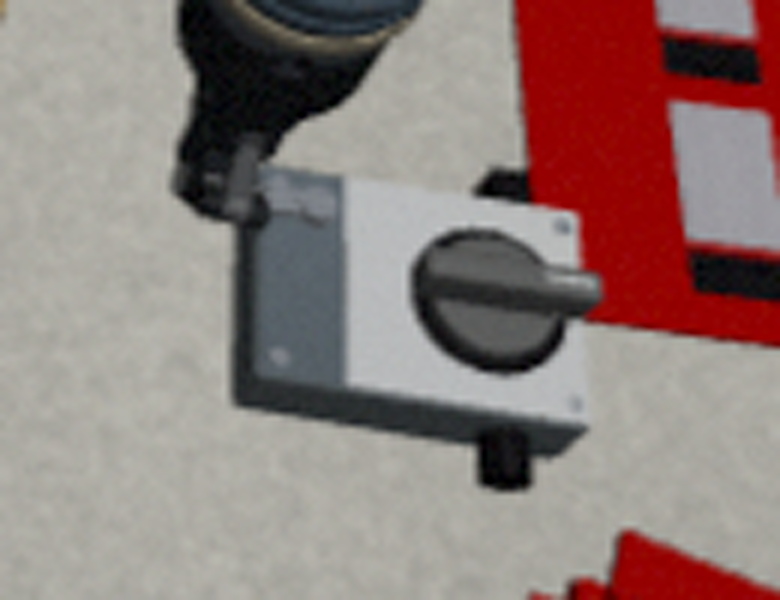

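{"op": "arm_command", "data": {
  "moves": [0,0,0,0,3,0,0,0,0,3,0,0,0,0,3,0,0,-5,0,3,0,0,-10,0,3,0,0,-15,0,3,-5,0,-15,0,3,-10,0,-15,0,3,-10,0,-15,0,3]
}}

```text
t: 12.05
position: [0.3923, 0.2374, 0.2062]
tool_rot: [1.0, 0.025, 0.005, -0.006]
force: [0.9, 1.5, 1.1]
finger_gap: 0.0295
```

```bash
python3 look_iso.py a4; python3 go.py .55 -.339 .2 15
```

```text
top bar (array([519.9, 373.5]), array([15.9, 71.2]), 6.6) 92
pca [0.51900684 0.37263615] 97.32346139445302
stud [0.5054 0.2376] 3
scene bar (array([514.4, 374.3]), array([15.4, 70.2]), 6.5) 194
pca [0.51590291 0.37366402] 97.3475281224938
stud [0.5019 0.2439] 24
pos [0.3974 0.2385 0.2073] yaw 2.8 tiltz [ 0.015  0.014 -1.   ] gap 0.0302 f [0.2 0.2 1.3] j6 0.38 t 12.2
-> shift [12.4  58.44  0.14] spin -12.2
```

View pics/a4_scene.png

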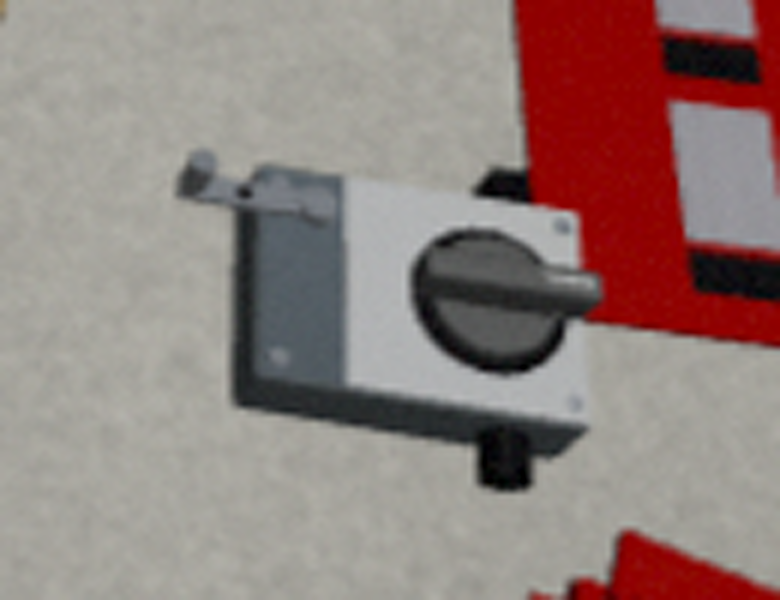

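{"op": "arm_command", "data": {
  "moves": [0,15,0,0,0,0,30,0,0,0,12.4,58.4,0,0,0,12.4,58.4,0,0,0,12.4,58.4,0,0,0,12.4,58.4,0,0,0,12.4,58.4,0,0,0,12.4,58.4,0,0,0,12.4,58.4,0,0,0,12.4,58.4,0,0,0,12.4,58.4,0,0,0,12.4,58.4,0,0,0,12.4,58.4,0,0,0,12.4,58.4,0,0,0,12.4,58.4,0,0,0]
}}

```text
t: 13.65
position: [0.55, -0.3382, 0.2011]
tool_rot: [1.0, 0.025, 0.008, -0.007]
force: [0.4, -0.3, -1.1]
finger_gap: -0.0
```

```bash
python3 go.py .551 -.34 .105
```

```text
pos [ 0.55   -0.3382  0.2011] yaw 2.8 tiltz [ 0.015  0.015 -1.   ] gap -0.0 f [ 0.4 -0.3 -1.1] j6 -0.69 t 13.7
-> shift [-0.06  0.32  9.6 ] spin 0
```

{"op": "arm_command", "data": {
  "moves": [0,0.3,5,0,0,0,0.3,9,0,0,0,0.3,10,0,0,0,0.3,10.7,0,0,0,0.3,11.2,0,0,0,0.3,11.6,0,0,0,0.3,11.6,0,0,0,0.3,11.6,0,0]
}}

```text
t: 14.45
position: [0.5528, -0.3397, 0.0876]
tool_rot: [1.0, 0.025, 0.009, -0.007]
force: [-3.7, 3.6, 6.5]
finger_gap: 0.0001
```

{"op": "arm_command", "data": {
  "moves": [0,0,0.3,0,0,0,0,0.5,0,0,0,0,0.6,0,0,0,0,0.7,0,0,0,0,0.7,0,0,0,0,0.7,0,0]
}}

```text
t: 15.05
position: [0.5539, -0.3403, 0.0841]
tool_rot: [1.0, 0.025, 0.01, -0.005]
force: [-4.1, 3.6, 12.0]
finger_gap: -0.0003
```

{"op": "arm_command", "data": {
  "moves": [0,0,0.3,0,0,0,0,0.5,0,0,0,0,0.6,0,0,0,0,0.6,0,0,0,0,0.6,0,0]
}}

```text
t: 15.55
position: [0.5551, -0.3409, 0.0838]
tool_rot: [1.0, 0.025, 0.012, -0.004]
force: [-14.6, 8.7, 33.3]
finger_gap: 0.0004
```

{"op": "arm_command", "data": {
  "moves": [0,0,-2,0,0,0,0,-6,0,0,0,0,-11,0,0,0,0,-15,0,3,0,0,-15,0,4]
}}

```text
t: 16.05
position: [0.554, -0.3438, 0.2425]
tool_rot: [1.0, 0.025, 0.017, 0.0]
force: [0.9, 0.1, 0.2]
finger_gap: 0.0285
```

```bash
python3 - <<'E'
from geo import *
for n in('scene','top'):
    p=cap(n,'b1_%s.png'%n);W=world(p);F=p['frame'];hsv=cv2.cvtColor(F,cv2.COLOR_BGR2HSV)
    P=W[sel(W,(.52,.58),(-.37,-.31),(.08,.11))]; print('plunger z',np.median(P,0) if len(P) else 0)
    P=W[sel(W,(.35,.6),(-.25,-.05),(.086,.1))];print('fin',rect(P) if len(P)else 0,len(P))
    m=sel(W,(.3,.7),(-.3,.3),(.005,.035))&(hsv[...,0]>15)&(hsv[...,0]<30)&(hsv[...,1]>140)&(hsv[...,2]>60)
    k,l,s,c=cv2.connectedComponentsWithStats(m.astype(np.uint8))
    for i in range(1,k):
        if s[i,4]>=8: Q=W[l==i]; print('brass',np.round(c[i]),s[i,4],np.round(np.nanmedian(Q,0),3))
E
python3 go.py .459 -.149 .235 102.6
```

```text
plunger z [ 0.55205894 -0.3380978   0.09876438]
fin (array([ 458.3, -149.2]), array([39.6, 12.2]), 12.8) 65
brass [281. 211.] 33 [ 0.486 -0.156  0.03 ]
brass [292. 213.] 28 [ 0.481 -0.123  0.029]
brass [322. 214.] 36 [ 0.454 -0.041  0.02 ]
brass [386. 222.] 42 [0.425 0.14  0.02 ]
plunger z 0
fin (array([ 462.1, -150.4]), array([38.5, 12.1]), 11.6) 42
brass [362. 199.] 15 [ 0.48  -0.128  0.028]
brass [338. 207.] 10 [ 0.451 -0.047  0.022]
brass [365. 212.] 11 [ 0.435 -0.138  0.028]
brass [285. 216.] 13 [0.421 0.135 0.021]
pos [ 0.5522 -0.3425  0.2361] yaw 2.9 tiltz [ 0.027  0.006 -1.   ] gap 0.0399 f [-0.3 -0.7 -0.3] j6 -0.69 t 16.1
-> shift [ -8.33 -19.79  -0.03] spin -99.7
```

{"op": "arm_command", "data": {
  "moves": [-8.3,-19.8,0,-99.7,4,-8.3,-19.8,0,-99.7,4,-8.3,-19.8,0,-99.7,4,-8.3,-19.8,0,-99.7,4,-8.3,-19.8,0,-99.7,4,-8.3,-19.8,0,-99.7,4,-8.3,-19.8,0,-99.7,4,-8.3,-19.8,0,-99.7,4,-8.3,-19.8,0,-99.7,4,-8.3,-19.8,0,-99.7,4,-8.3,-19.8,0,-99.7,4,-8.3,-19.8,0,-99.7,4,-8.3,-19.8,0,-99.7,4,-8.3,-19.8,0,-99.7,4]
}}

```text
t: 17.55
position: [0.4591, -0.1488, 0.2343]
tool_rot: [0.626, 0.78, 0.011, 0.008]
force: [-0.3, -0.1, 1.0]
finger_gap: 0.04
```

```bash
python3 go.py .459 -.149 .060 102.6
```

```text
pos [ 0.4591 -0.1488  0.2343] yaw 102.5 tiltz [ 0.026  0.006 -1.   ] gap 0.04 f [-0.3 -0.1  1. ] j6 -2.22 t 17.6
-> shift [-0.02 -0.49 17.43] spin -0.1
```

{"op": "arm_command", "data": {
  "moves": [0,-0.5,5,0,4,0,-0.5,10,0,4,0,-0.5,14,0,4,0,-0.5,16.5,0,4,0,-0.5,17.4,0,4,0,-0.5,17.4,0,4,0,-0.5,17.4,0,0.5,0,-0.5,17.4,0,0.5,0,-0.5,17.4,0,0.5,0,-0.5,17.4,0,0.5,0,-0.5,17.4,0,0.5]
}}

```text
t: 18.65
position: [0.4595, -0.1491, 0.0617]
tool_rot: [0.626, 0.779, 0.011, 0.009]
force: [-1.8, 1.4, 8.4]
finger_gap: 0.0113
```

{"op": "arm_command", "data": {
  "moves": [0,0,-1,0,0.5,0,0,-2,0,0.5,0,0,-3,0,0.5,0,0,-4,0,0.5,0,0,-4,0,0.5]
}}

```text
t: 19.15
position: [0.4591, -0.1496, 0.1032]
tool_rot: [0.626, 0.779, 0.011, 0.011]
force: [-0.3, -0.6, -3.1]
finger_gap: 0.0112
```

```bash
python3 go.py .459 -.149 .060 102.6; python3 - <<'E'
from h import *
p=cap('scene');F=p['frame'];cv2.imwrite('pics/b2.png',cv2.resize(F[130:280,200:400],(800,600),interpolation=cv2.INTER_CUBIC))
E
```

```text
pos [ 0.4591 -0.1496  0.1032] yaw 102.4 tiltz [ 0.031  0.004 -1.   ] gap 0.0112 f [-0.3 -0.6 -3.1] j6 -2.23 t 19.1
-> shift [ 0.07 -0.13  4.32] spin -0.2
```

View pics/b2.png

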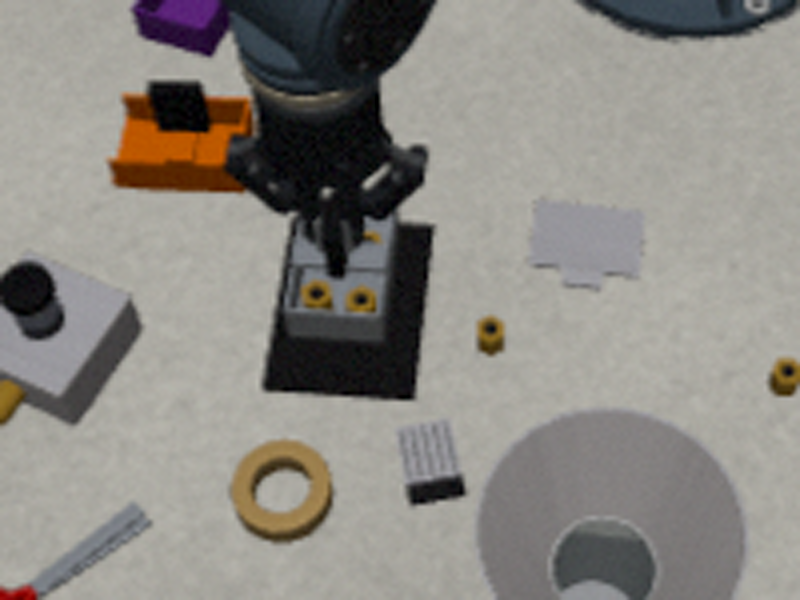

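```bash
python3 - <<'E'
from h import *
ims=[]
for n in('scene','top'):
    p=dict(np.load(n+'0.npz'));F=cv2.resize(p['frame'],None,fx=4,fy=4,interpolation=cv2.INTER_CUBIC)
    for (cx,cy,col) in ((.643,.082,(0,0,255)),):
        a=np.linspace(0,2*np.pi,90)
        pts=np.array([proj(p,[cx+.0735*np.cos(t),cy+.0735*np.sin(t),.187]) for t in a])*4+1.5
        cv2.polylines(F,[pts.astype(np.int32)],True,col,1)
    c=(353,265) if n=='scene' else (300,142)
    ims.append(F[c[1]*4-170:c[1]*4+170,c[0]*4-190:c[0]*4+190])
cv2.imwrite('pics/rim.png',np.hstack(ims))
E
```

```text
(no output)
```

View pics/rim.png

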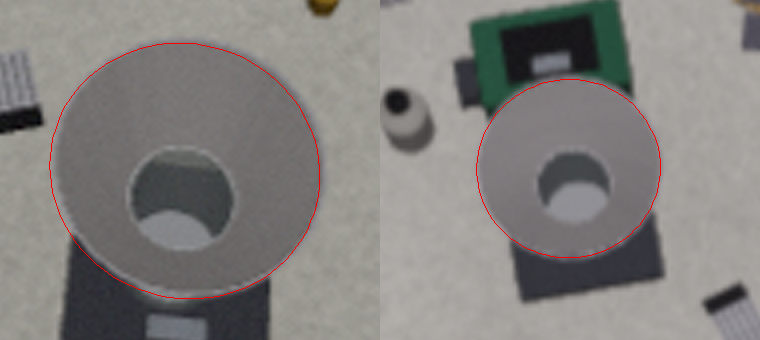

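```bash
python3 go.py .459 -.149 .30 ; python3 go.py .642 .05 .28 0
```

```text
pos [ 0.4587 -0.1494  0.1024] yaw 102.4 tiltz [ 0.03   0.005 -1.   ] gap 0.0113 f [ 0.3  0.8 -3.2] j6 -2.23 t 19.2
-> shift [ -0.     0.64 -19.75] spin 0
pos [ 0.4587 -0.1494  0.1024] yaw 102.4 tiltz [ 0.03   0.005 -1.   ] gap 0.0113 f [ 0.3  0.8 -3.2] j6 -2.23 t 19.2
-> shift [ 15.49  22.72 -17.11] spin 102.4
```

{"op": "arm_command", "data": {
  "moves": [0,0.1,-4,0,0.5,0,0.3,-8,0,0.5,0,0.5,-12,0,0.5,0,0.6,-16,0,0.5,0,0.6,-19,0,0.5,1.5,2.5,-19.4,8,0.5,3,4.5,-19.2,16,0.5,4.5,6.5,-19,24,0.5,6,9,-18.8,32,0.5,7.5,11,-18.6,40,0.5,9,13,-18.4,48,0.5,10.5,15.5,-18.2,56,0.5,12,17.5,-18,64,0.5,13.5,19.5,-17.8,72,0.5,14.5,21.5,-17.5,80,0.5,15.5,22.7,-17.1,88,0.5,15.5,22.7,-17.1,96,0.5,15.5,22.7,-17.1,102.4,0.5,15.5,22.7,-17.1,102.4,0.5]
}}

```text
t: 21.1
position: [0.6416, 0.0502, 0.2789]
tool_rot: [1.0, -0.0, 0.014, -0.002]
force: [0.1, 0.4, -2.3]
finger_gap: 0.0115
```

```bash
cat > see.py <<'E'
from h import *
import sys
from go import go
c=(350,265)
p=cap('scene');F=p['frame'];a=cv2.resize(F[180:330,250:450],(800,600),interpolation=cv2.INTER_CUBIC)
cv2.imwrite('pics/%s.png'%sys.argv[1],a)
# silver scoop points -> bottom plane tilt print
E
python3 see.py c1; python3 go.py .642 .05 .25 0
```

```text
pos [0.6416 0.05   0.2791] yaw 0.2 tiltz [ 0.029  0.005 -1.   ] gap 0.011 f [-0.  -1.2 -3.7] j6 -0.0 t 21.1
-> shift [-0.04  0.02  2.91] spin 0.2
```

View pics/c1.png

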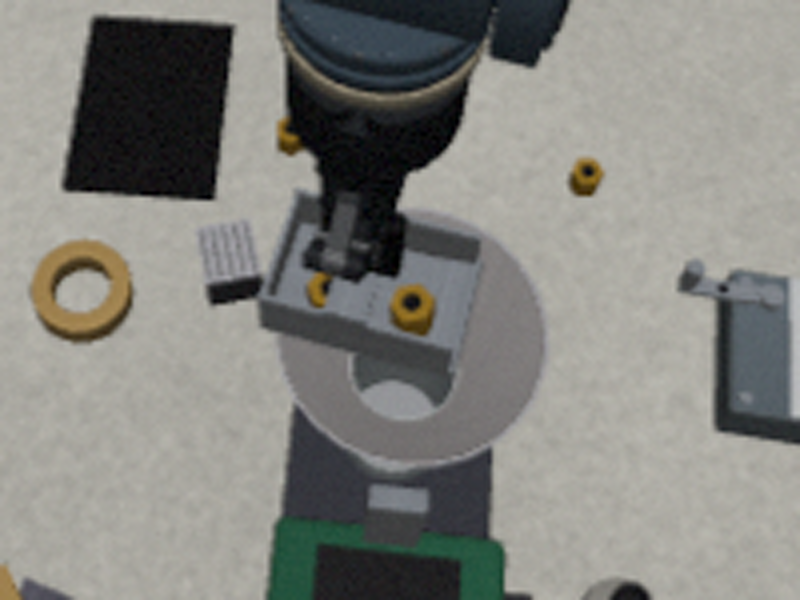

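{"op": "arm_command", "data": {
  "moves": [0,0,1.5,0,0.5,0,0,2.6,0,0.5,0,0,3.1,0,0.5,0,-0.2,3.5,0,0.5,0,-0.6,3.8,0,0.5,0,-1,4,0,0.5,0,-1.3,4.2,0,0.5,0,-1.3,4.2,0,0.5]
}}

```text
t: 21.95
position: [0.6432, 0.0632, 0.2388]
tool_rot: [1.0, 0.002, 0.015, -0.002]
force: [-2.3, -1.1, 6.7]
finger_gap: 0.0114
```

```bash
python3 see.py c2; python3 go.py .642 .05 .25 0; python3 -c "
from h import *
print(env.sense()['torque'])"
```

```text
pos [0.6432 0.0632 0.2388] yaw 0.2 tiltz [ 0.031  0.004 -1.   ] gap 0.0112 f [-2.3  0.2  6.6] j6 0.02 t 22.0
-> shift [-0.09  1.32 -1.13] spin 0.2
[-0.40918313  0.62579874 -0.1529521 ]
```

View pics/c2.png

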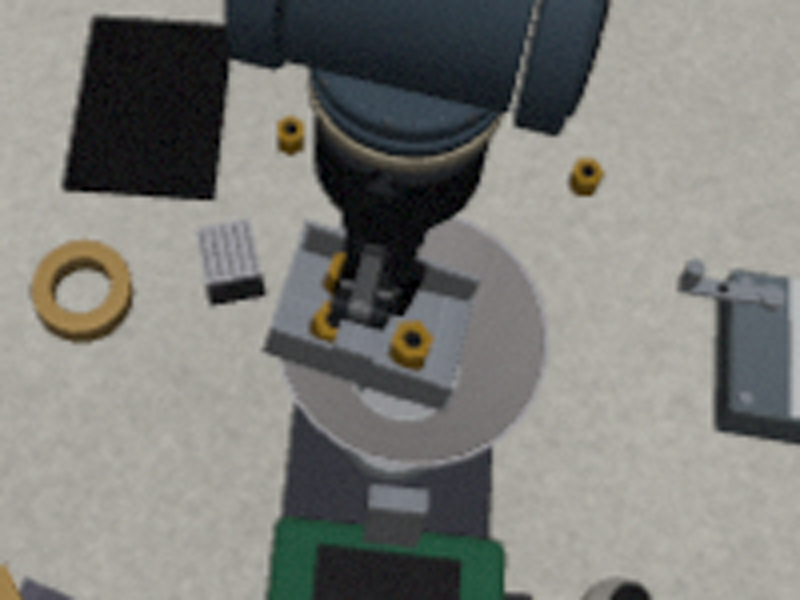

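{"op": "arm_command", "data": {
  "moves": [0,-0.4,0.4,0,0.5,0,-0.8,0.8,0,0.5,0,-1.2,1.3,0,0.5,0,-1.5,1.7,0,0.5,0,-1.6,1.9,0,0.5,0,-1.6,1.9,0,0.5]
}}

```text
t: 22.6
position: [0.6447, 0.0805, 0.2228]
tool_rot: [1.0, 0.003, 0.017, -0.003]
force: [-3.0, 7.0, 13.7]
finger_gap: 0.011
```

```bash
python3 see.py c3; python3 go.py .642 .05 .25 0; python3 -c "
from h import *
print(env.sense()['torque'])"
```

```text
pos [0.6447 0.0804 0.2229] yaw 0.3 tiltz [ 0.035  0.006 -0.999] gap 0.0112 f [-2.7  7.  14. ] j6 0.04 t 22.6
-> shift [-0.19  3.03 -2.74] spin 0.3
[ 0.44756896  0.76656098 -0.31094942]
```

View pics/c3.png

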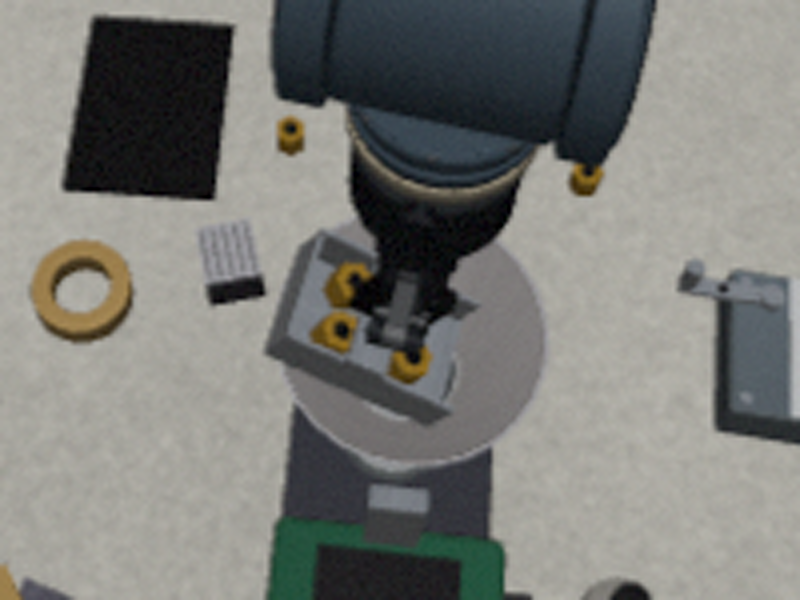

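{"op": "arm_command", "data": {
  "moves": [-0.1,0,-1,0,0.5,-0.2,-0.6,-1.8,0,0.5,-0.2,-1.6,-1.9,0,0.5,-0.2,-2.6,-1.9,0,0.5,-0.2,-3.2,-1.9,0,0.5,-0.2,-3.7,-1.9,0,0.5,-0.2,-4.2,-1.9,0,0.5,-0.2,-4.7,-1.9,0,0.5,-0.2,-4.7,-1.9,0,0.5]
}}

```text
t: 23.55
position: [0.6418, 0.1263, 0.2431]
tool_rot: [1.0, 0.003, 0.018, -0.001]
force: [-5.2, -10.5, 9.1]
finger_gap: 0.0109
```

```bash
python3 see.py c4; python3 go.py .642 .05 .25 0; python3 -c "
from h import *
print(env.sense()['torque'])"
```

```text
pos [0.6418 0.1263 0.2431] yaw 0.3 tiltz [ 0.035  0.003 -0.999] gap 0.0112 f [-6.  -9.3  9. ] j6 0.12 t 23.6
-> shift [ 0.    7.63 -0.71] spin 0.3
[-1.89639734  0.89363764 -0.29572214]
```

View pics/c4.png

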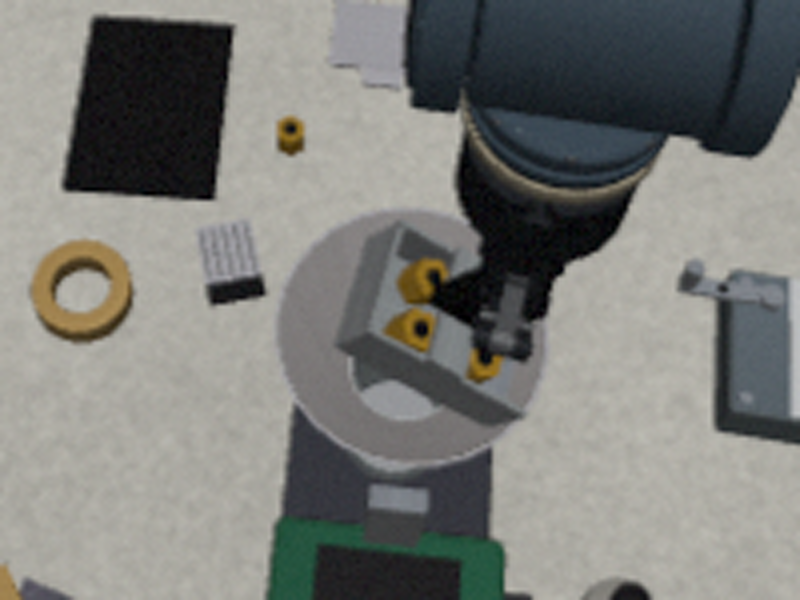

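{"op": "arm_command", "data": {
  "moves": [0,-0.5,0.3,0,0.5,0,-1,0.4,0,0.5,0,-1.5,0.5,0,0.5,0,-2,0.5,0,0.5,0,-2.4,0.5,0,0.5,0,-2.4,0.5,0,0.5]
}}

```text
t: 24.2
position: [0.6423, 0.1498, 0.2395]
tool_rot: [1.0, 0.003, 0.019, -0.0]
force: [-2.6, -7.1, 8.5]
finger_gap: 0.0112
```

```bash
python3 see.py c5; python3 go.py .642 .05 .25 0; python3 -c "
from h import *
print(env.sense()['torque'])"
```

```text
pos [0.6423 0.1497 0.2395] yaw 0.3 tiltz [ 0.037  0.    -0.999] gap 0.011 f [-2.  -6.2  7.6] j6 0.16 t 24.2
-> shift [-0.05  9.97 -1.06] spin 0.3
[-1.51495871  0.22938775 -0.2884427 ]
```

View pics/c5.png

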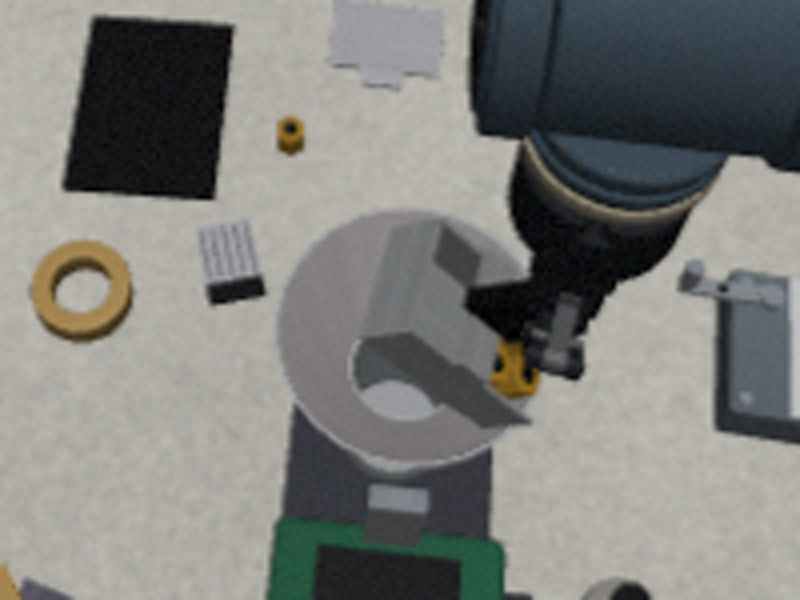

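{"op": "arm_command", "data": {
  "moves": [0,-0.5,0.2,0,0.5,0,-1,0.3,0,0.5,0,-1.2,0.3,0,0.5,0,-1.2,0.3,0,0.5]
}}

```text
t: 24.65
position: [0.6427, 0.1609, 0.2372]
tool_rot: [1.0, 0.003, 0.019, 0.001]
force: [-1.9, -7.1, 5.5]
finger_gap: 0.0116
```

```bash
python3 see.py c6; python3 go.py .642 .05 .25 0
```

```text
pos [0.6427 0.1608 0.2372] yaw 0.3 tiltz [ 0.038 -0.002 -0.999] gap 0.0111 f [-0.9 -6.5  6.4] j6 0.18 t 24.7
-> shift [-0.09 11.09 -1.26] spin 0.3
```

View pics/c6.png

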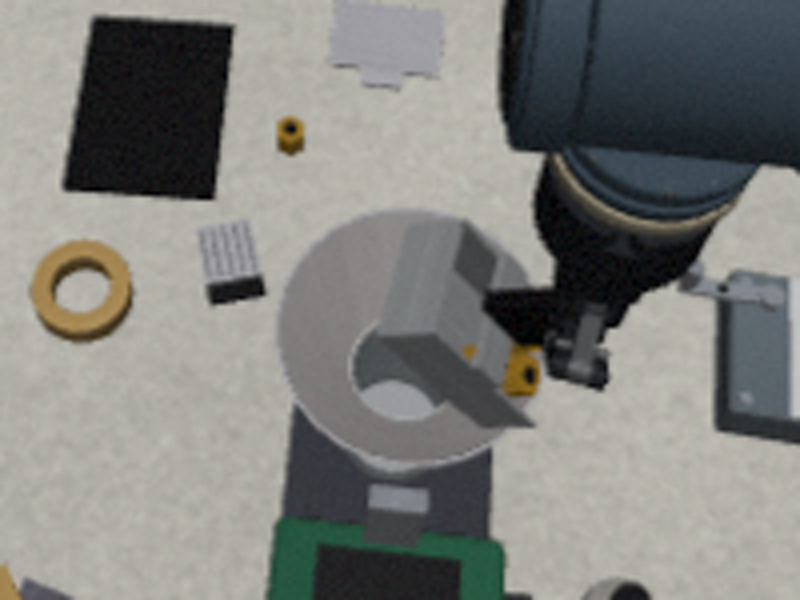

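{"op": "arm_command", "data": {
  "moves": [0,0.5,0,0,0.5,0,1,0,0,0.5,0,1.6,-0.1,0,0.5,0,2.2,-0.2,0,0.5,0,2.8,-0.3,0,0.5,0,3.2,-0.4,0,0.5,0,3.2,-0.4,0,0.5,0,3.2,-0.4,0,0.5]
}}

```text
t: 25.5
position: [0.6428, 0.1289, 0.2414]
tool_rot: [1.0, 0.003, 0.019, 0.001]
force: [0.6, -0.2, -1.5]
finger_gap: 0.0111
```

```bash
python3 see.py c7; python3 go.py .642 .05 .25 0
```

```text
pos [0.6427 0.129  0.2413] yaw 0.3 tiltz [ 0.038 -0.002 -0.999] gap 0.011 f [-0.1  0.  -1.6] j6 0.13 t 25.6
-> shift [-0.09  7.9  -0.86] spin 0.3
```

View pics/c7.png

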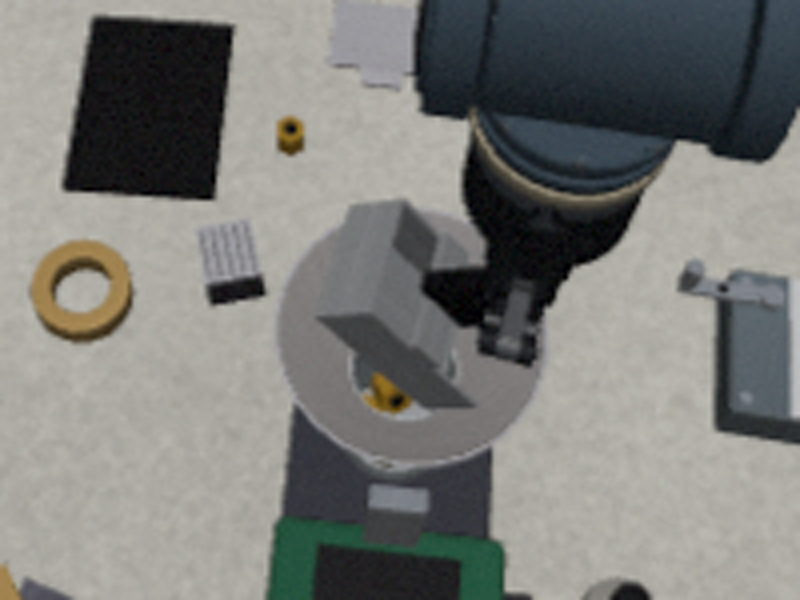

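{"op": "arm_command", "data": {
  "moves": [0,2,0,0,0.5,0,4,0,0,0.5,0,6,0,0,0.5,0,7,0,0,0.5,0,7.7,0,0,0.5,0,8.4,-0.1,0,0.5,0,9.1,-0.2,0,0.5,0,9.8,-0.3,0,0.5,0,9.8,-0.3,0,0.5]
}}

```text
t: 26.45
position: [0.6437, 0.0328, 0.2465]
tool_rot: [1.0, 0.003, 0.02, -0.001]
force: [-2.9, 8.1, 10.6]
finger_gap: 0.0113
```

```bash
python3 see.py c8; python3 go.py .642 .05 .25 0;python3 -c "
from h import *
print(env.sense()['torque'])"
```

```text
pos [0.6437 0.0329 0.2465] yaw 0.3 tiltz [ 0.041  0.001 -0.999] gap 0.011 f [-1.4  7.  10.9] j6 -0.03 t 26.5
-> shift [-0.15 -1.71 -0.36] spin 0.3
[ 1.55671392  0.71994943 -0.11616231]
```

View pics/c8.png

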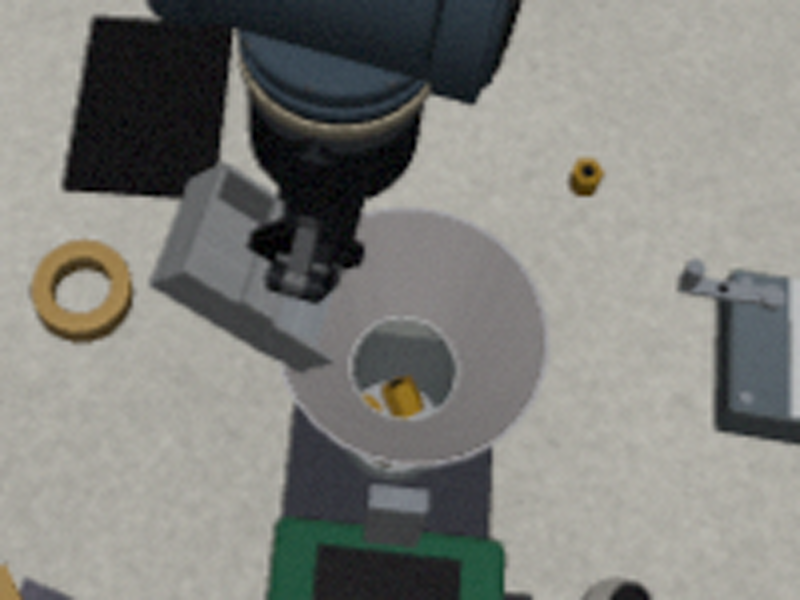

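{"op": "arm_command", "data": {
  "moves": [-0.1,0.5,0,0,0.5,-0.1,1,0,0,0.5,-0.1,1.5,0,0,0.5,-0.1,2,0,0,0.5,-0.1,2.3,0.3,0,0.5,-0.1,2.3,0.6,0,0.5,-0.1,2.3,0.9,0,0.5,-0.1,2.3,0.9,0,0.5]
}}

```text
t: 27.3
position: [0.6453, 0.0111, 0.2472]
tool_rot: [1.0, 0.003, 0.026, -0.001]
force: [-16.4, 3.4, 59.9]
finger_gap: 0.0113
```

```bash
python3 see.py c9; python3 go.py .642 .05 .25 0;python3 -c "
from h import *
print(env.sense()['torque'])"
```

```text
pos [0.6452 0.0111 0.2472] yaw 0.4 tiltz [ 0.052  0.002 -0.999] gap 0.0108 f [-17.4   4.1  61.1] j6 -0.07 t 27.4
-> shift [-0.28 -3.89 -0.29] spin 0.4
[ 1.1294817   4.3718686  -0.00584742]
```

View pics/c9.png

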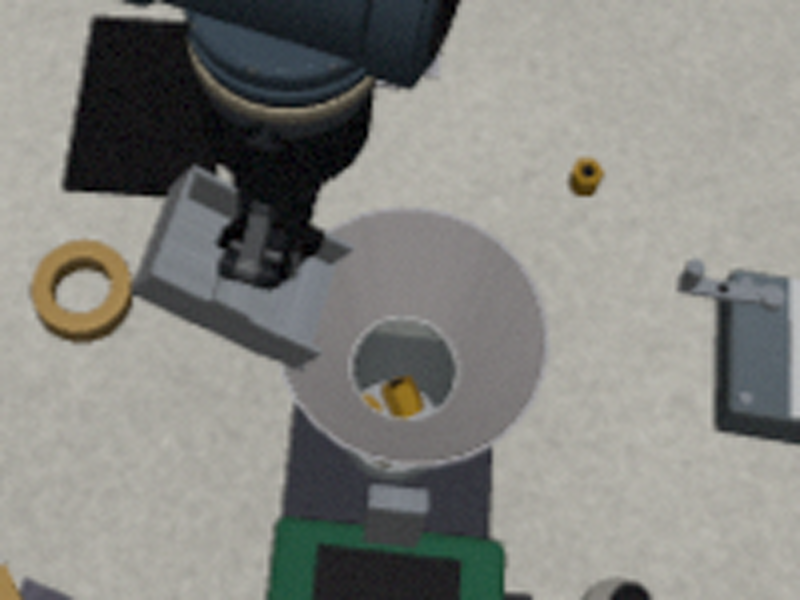

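{"op": "arm_command", "data": {
  "moves": [0,0,-1,0,0.5,0,0,-3,0,0.5,0,0,-6,0,0.5,0,0,-6,0,0.5]
}}

```text
t: 27.75
position: [0.6434, 0.0115, 0.3114]
tool_rot: [1.0, 0.004, 0.029, -0.001]
force: [1.8, 0.3, -2.0]
finger_gap: 0.0113
```

```bash
python3 go.py .453 -.150 .20 102.6
```

```text
pos [0.6434 0.0115 0.3114] yaw 0.4 tiltz [ 0.058  0.001 -0.998] gap 0.0113 f [ 1.8  0.3 -2. ] j6 -0.06 t 27.8
-> shift [-19.78  16.02   9.98] spin -102.2
```

{"op": "arm_command", "data": {
  "moves": [-4,3,0,-8,0.5,-8,6,0,-16,0.5,-12,9.5,0,-24,0.5,-16,13,1,-32,0.5,-19.8,16,2,-40,0.5,-19.8,16,4,-48,0.5,-19.8,16,6,-56,0.5,-19.8,16,8,-64,0.5,-19.8,16,10,-72,0.5,-19.8,16,10,-80,0.5,-19.8,16,10,-88,0.5,-19.8,16,10,-96,0.5,-19.8,16,10,-102.2,0.5,-19.8,16,10,-102.2,0.5,-19.8,16,10,-102.2,0.5]
}}

```text
t: 29.25
position: [0.4527, -0.1495, 0.1994]
tool_rot: [0.626, 0.779, 0.019, 0.022]
force: [0.3, -0.3, -2.0]
finger_gap: 0.0108
```

```bash
python3 go.py .453 -.150 .08 102.6;  python3 - <<'E'
from h import *
p=cap('scene');F=p['frame'];cv2.imwrite('pics/d1.png',cv2.resize(F[130:280,200:400],(800,600),interpolation=cv2.INTER_CUBIC))
E
```

```text
pos [ 0.4527 -0.1495  0.1994] yaw 102.4 tiltz [ 0.058  0.002 -0.998] gap 0.0108 f [ 0.3 -0.3 -2. ] j6 -2.24 t 29.2
-> shift [ 0.08 -0.66 11.92] spin -0.2
```

View pics/d1.png

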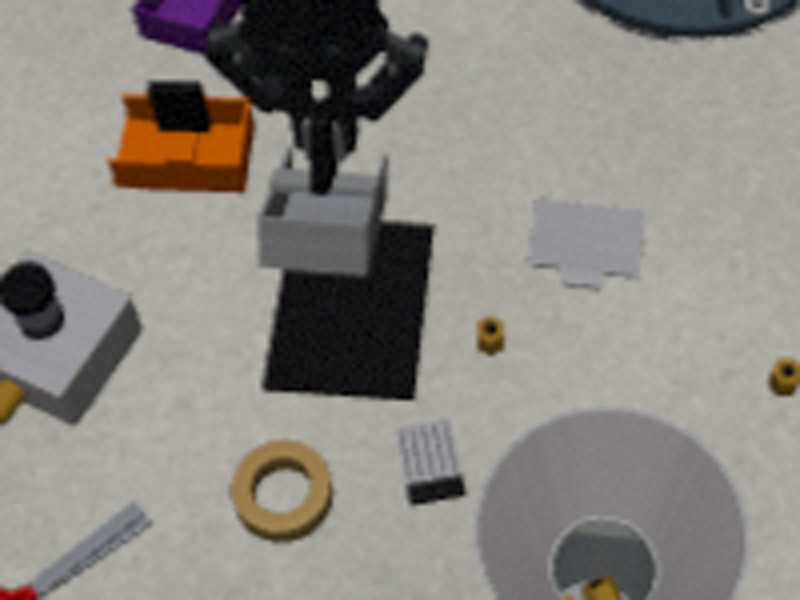

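{"op": "arm_command", "data": {
  "moves": [0.1,-0.2,4,0,0.5,0.1,-0.5,8,0,0.5,0.1,-0.7,11,0,0.5,0.1,-0.7,12,0,0.5,0.1,-0.7,12.6,0,0.5,0.1,-0.7,13,0,0.5,0.1,-0.7,13.3,0,0.5,0.1,-0.7,13.6,0,0.5,0.1,-0.7,13.6,0,0.5]
}}

```text
t: 30.2
position: [0.4581, -0.1509, 0.0684]
tool_rot: [0.626, 0.779, 0.021, 0.027]
force: [-1.1, 8.8, 43.0]
finger_gap: 0.0114
```

```bash
python3 go.py .453 -.150 .061 102.6
```

```text
pos [ 0.4581 -0.1509  0.0684] yaw 102.4 tiltz [ 0.068 -0.002 -0.998] gap 0.0114 f [-1.1  8.8 43. ] j6 -2.25 t 30.2
-> shift [ 0.21 -0.52  0.7 ] spin -0.2
```

{"op": "arm_command", "data": {
  "moves": [0,0,-0.3,0,0.5,0,0,-0.3,0,1.6,0,0,-0.3,0,2,0,0,-0.3,0,3,0,0,-0.3,0,4,0,0,-5,0,4,0,0,-10,0,4,0,0,-15,0,4,0,0,-19,0,4]
}}

```text
t: 31.1
position: [0.4449, -0.1507, 0.2605]
tool_rot: [0.626, 0.779, 0.021, 0.028]
force: [0.3, -0.2, 0.0]
finger_gap: 0.0402
```

```bash
cat > status.py <<'E'
from geo import *
for n in('scene','top'):
    p=cap(n);W=world(p);F=p['frame'];hsv=cv2.cvtColor(F,cv2.COLOR_BGR2HSV)
    P=W[sel(W,(.35,.6),(-.25,-.05),(.086,.11))];print(n,'fin',rect(P) if len(P)else 0,len(P),P[:,2].max() if len(P) else 0)
    P=W[sel(W,(.35,.6),(-.25,-.05),(.03,.06))];print('walls',rect(P) if len(P)else 0)
    m=sel(W,(.25,.8),(-.3,.3),(.005,.2))&(hsv[...,0]>15)&(hsv[...,0]<30)&(hsv[...,1]>140)&(hsv[...,2]>60)
    k,l,s,c=cv2.connectedComponentsWithStats(m.astype(np.uint8))
    for i in range(1,k):
        if s[i,4]>=6: Q=W[l==i]; print('brass',np.round(c[i]),s[i,4],np.round(np.nanmedian(Q,0),3))
    if n=='scene': cv2.imwrite('pics/cur.png',cv2.resize(F[130:330,200:466],(798,600),interpolation=cv2.INTER_CUBIC))
E
python3 status.py; cp pics/cur.png pics/d2.png
```

```text
scene fin (array([ 491.2, -152.5]), array([11.9, 40. ]), 88.0) 69 0.09741013795935101
walls (array([ 486.4, -152.9]), array([ 67.4, 100.6]), 88.2)
brass [322. 214.] 36 [ 0.454 -0.041  0.021]
brass [396. 224.] 42 [0.424 0.169 0.02 ]
brass [268. 246.] 8 [ 0.591 -0.156  0.017]
brass [274. 262.] 6 [ 0.631 -0.121  0.016]
brass [350. 279.] 65 [0.629 0.086 0.048]
top fin 0 0 0
walls (array([ 497.6, -142.5]), array([126. , 159.3]), 65.3)
brass [303. 148.] 23 [0.657 0.077 0.046]
brass [338. 208.] 13 [ 0.45  -0.045  0.021]
brass [277. 216.] 11 [0.421 0.166 0.022]
brass [408. 236.] 69 [ 0.355 -0.287  0.011]
```

View pics/d2.png

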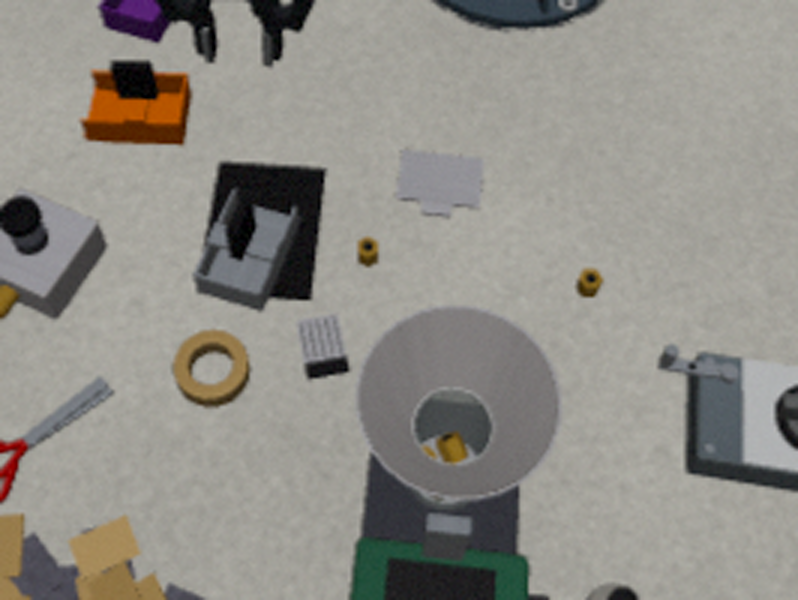

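```bash
python3 go.py .491 -.151 .20 88; python3 go.py .492 -.151 .062 88
```

```text
pos [ 0.4467 -0.1515  0.2628] yaw 102.3 tiltz [ 0.076 -0.005 -0.997] gap 0.04 f [ 0.4 -0.7 -0.9] j6 -2.24 t 31.2
-> shift [-0.77  3.87  6.6 ] spin 14.3
pos [ 0.4467 -0.1515  0.2628] yaw 102.3 tiltz [ 0.076 -0.005 -0.997] gap 0.04 f [ 0.4 -0.7 -0.9] j6 -2.24 t 31.2
-> shift [-0.49  2.96 20.37] spin 14.3
```

{"op": "arm_command", "data": {
  "moves": [-0.5,3,4,8,4,-0.5,3,8,14.3,4,-0.5,3,12,14.3,4,-0.5,3,16,14.3,4,-0.5,3,19,14.3,4,-0.5,3,20.3,14.3,4,-0.5,3,20.3,14.3,4,-0.5,3,20.3,14.3,0.5,-0.5,3,20.3,14.3,0.5,-0.5,3,20.3,14.3,0.5,-0.5,3,20.3,14.3,0.5,-0.5,3,20.3,14.3,0.5]
}}

```text
t: 32.4
position: [0.493, -0.1514, 0.0638]
tool_rot: [0.718, 0.695, 0.026, 0.029]
force: [-0.8, -1.1, 8.4]
finger_gap: 0.0109
```

{"op": "arm_command", "data": {
  "moves": [0,0,-1,0,0.5,0,0,-2,0,0.5,0,0,-3,0,0.5,0,0,-3,0,0.5]
}}

```text
t: 32.8
position: [0.4913, -0.1514, 0.0954]
tool_rot: [0.718, 0.695, 0.026, 0.03]
force: [1.3, -0.4, -1.9]
finger_gap: 0.0109
```

```bash
python3 go.py .453 -.150 .07 102.6;python3 - <<'E'
from geo import *
p=cap('scene');F=p['frame'];W=world(p)
cv2.imwrite('pics/d3.png',cv2.resize(F[130:280,200:400],(800,600),interpolation=cv2.INTER_CUBIC))
E
```

```text
pos [ 0.4913 -0.1514  0.0954] yaw 88.1 tiltz [ 0.08  -0.007 -0.997] gap 0.0109 f [ 1.3 -0.4 -1.9] j6 -1.97 t 32.8
-> shift [ 0.03 -4.02  2.23] spin -14.5
```

View pics/d3.png

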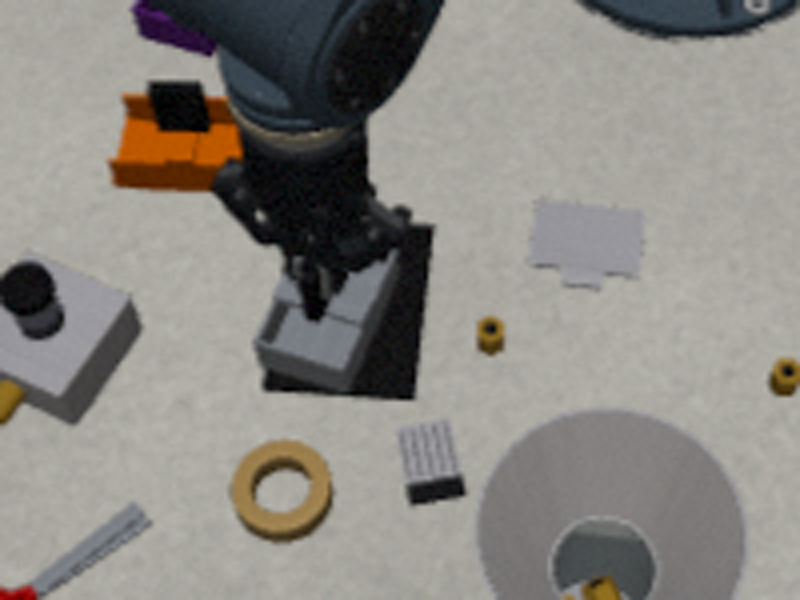

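{"op": "arm_command", "data": {
  "moves": [0,-2,0,-7,0.5,0,-4.2,0,-14.5,0.5,0,-4.2,0,-14.5,0.5,0,-4.1,1,-14.5,0.5,0,-4,2,-14.5,0.5,0,-4,2.5,-14.5,0.5,0,-4,2.5,-14.5,0.5]
}}

```text
t: 33.55
position: [0.453, -0.1499, 0.0653]
tool_rot: [0.625, 0.78, 0.022, 0.032]
force: [-0.4, -0.4, -1.4]
finger_gap: 0.0112
```

```bash
python3 go.py .453 -.150 .064 102.6
```

```text
pos [ 0.453  -0.1499  0.0653] yaw 102.5 tiltz [ 0.078 -0.006 -0.997] gap 0.0112 f [-0.4 -0.4 -1.4] j6 -2.26 t 33.5
-> shift [-0.01 -0.01  0.13] spin -0.1
```

{"op": "arm_command", "data": {
  "moves": [0,0,0.1,0,0.5,0,0,0.1,0,0.5,0,0,0.1,0,2,0,0,0.1,0,3,0,0,0.1,0,4,0,0,0.1,0,4,0,0,-5,0,4,0,0,-10,0,4,0,0,-15,0,4,0,0,-19,0,4]
}}

```text
t: 34.55
position: [0.438, -0.1488, 0.2576]
tool_rot: [0.625, 0.78, 0.022, 0.033]
force: [0.2, 0.4, 0.2]
finger_gap: 0.0402
```

```bash
python3 status.py; cp pics/cur.png pics/d4.png; python3 go.py .453 -.044 .2 30
```

```text
scene fin (array([ 451. , -152.1]), array([40.5, 12.2]), 13.1) 63 0.0991092671436443
walls (array([ 446.4, -153.4]), array([100.8,  66.7]), 12.3)
brass [322. 214.] 33 [ 0.454 -0.041  0.021]
brass [396. 224.] 43 [0.423 0.168 0.02 ]
brass [270. 246.] 6 [ 0.587 -0.153  0.008]
brass [350. 279.] 65 [0.629 0.086 0.047]
top fin (array([ 438.9, -154.4]), array([11.7,  4.5]), 66.4) 6 0.09513847791031746
walls (array([ 504.6, -145.6]), array([144.6, 151.1]), 74.2)
brass [303. 148.] 24 [0.656 0.077 0.046]
brass [338. 208.] 12 [ 0.45  -0.045  0.023]
brass [277. 216.] 11 [0.421 0.166 0.021]
brass [408. 236.] 80 [ 0.355 -0.288  0.01 ]
pos [ 0.44   -0.1496  0.26  ] yaw 102.5 tiltz [ 0.086 -0.01  -0.996] gap 0.0403 f [-0.2 -0.4 -1.1] j6 -2.25 t 34.6
-> shift [10.2   3.08  5.99] spin 72.5
```

View pics/d4.png

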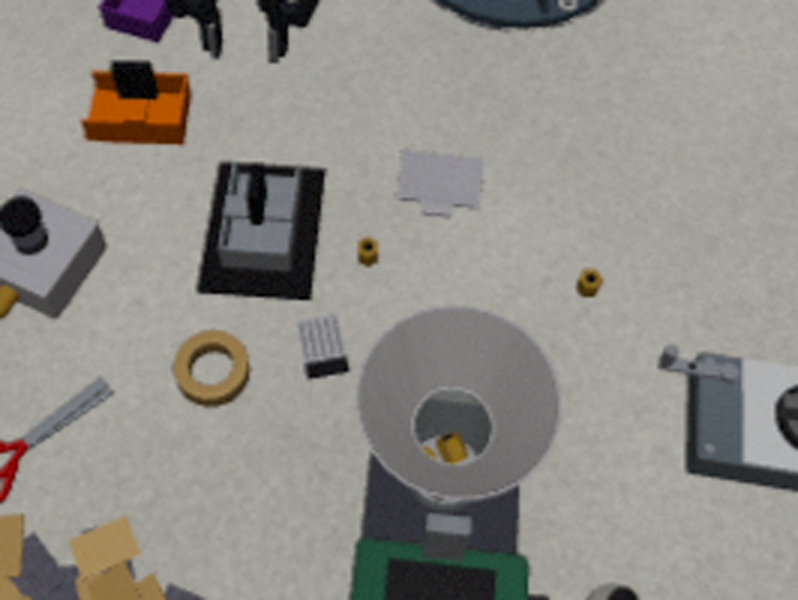

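```bash
python3 go.py .451 -.042 .1 95; python3 go.py .451 -.042 .005 95
```

```text
pos [ 0.44   -0.1496  0.26  ] yaw 102.5 tiltz [ 0.086 -0.01  -0.996] gap 0.0403 f [-0.2 -0.4 -1.1] j6 -2.25 t 34.6
-> shift [10.72  2.11 15.93] spin 7.5
pos [ 0.44   -0.1496  0.26  ] yaw 102.5 tiltz [ 0.086 -0.01  -0.996] gap 0.0403 f [-0.2 -0.4 -1.1] j6 -2.25 t 34.6
-> shift [10.99  1.33 25.4 ] spin 7.5
```

{"op": "arm_command", "data": {
  "moves": [4,1,0,3,4.5,8,2,2,7.5,4.5,10.7,2.1,6,7.5,4.5,10.7,2.1,10,7.5,4.5,10.7,2.1,14,7.5,4.5,10.7,2.1,16,7.5,4.5,10.8,1.8,20,7.5,4.5,11,1.4,23,7.5,4.5,11,1.3,25.3,7.5,4.5,11,1.3,25.3,7.5,4.5,11,1.3,25.3,7.5,1,11,1.3,25.3,7.5,1,11,1.3,25.3,7.5,1,11,1.3,25.3,7.5,1,11,1.3,25.3,7.5,1]
}}

```text
t: 36.15
position: [0.4512, -0.0421, 0.0069]
tool_rot: [0.674, 0.737, 0.026, 0.036]
force: [-2.1, 0.5, 9.5]
finger_gap: 0.0186
```

```bash
python3 go.py .451 -.042 .23; python3 go.py .642 .084 .215
```

```text
pos [ 0.4512 -0.0421  0.0069] yaw 95.0 tiltz [ 0.088 -0.01  -0.996] gap 0.0186 f [-2.1  0.5  9.5] j6 -1.88 t 36.1
-> shift [ -0.39   1.92 -22.22] spin 0
pos [ 0.4512 -0.0421  0.0069] yaw 95.0 tiltz [ 0.088 -0.01  -0.996] gap 0.0186 f [-2.1  0.5  9.5] j6 -1.88 t 36.1
-> shift [ 10.51  21.86 -19.18] spin 0
```

{"op": "arm_command", "data": {
  "moves": [-0.1,0.4,-5,0,1,-0.2,0.9,-10,0,1,-0.3,1.3,-15,0,1,-0.4,1.8,-20,0,1,-0.4,1.9,-22.5,0,1,2,6,-22.5,0,1,4,10,-22.5,0,1,6.5,14,-22,0,1,8.5,18,-21,0,1,10.5,21.9,-20,0,1,10.5,21.9,-19.2,0,1,10.5,21.9,-19.2,0,1,10.5,21.9,-19.2,0,1]
}}

```text
t: 37.45
position: [0.6417, 0.0835, 0.2156]
tool_rot: [0.675, 0.737, 0.026, 0.036]
force: [0.1, -0.2, 0.7]
finger_gap: 0.0186
```

```bash
python3 go.py .642 .084 .205; python3 see.py e1
```

```text
pos [0.6417 0.0835 0.2156] yaw 95.0 tiltz [ 0.088 -0.01  -0.996] gap 0.0186 f [ 0.1 -0.2  0.7] j6 -1.59 t 37.5
-> shift [ 0.07 -0.05  1.06] spin 0
```

View pics/e1.png

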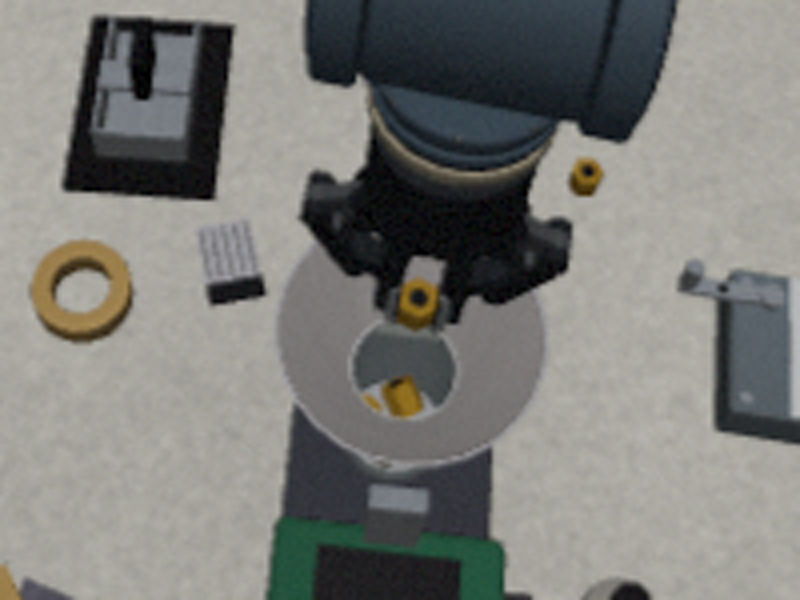

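{"op": "arm_command", "data": {
  "moves": [0,0,1,0,1,0,0,2.5,0,1,0,0,2.5,0,1,0,0,2.5,0,4,0,0,2.5,0,4,0,0,2.5,0,4,0,0,0,0,4,0,0,-3,0,4]
}}

```text
t: 38.3
position: [0.6386, 0.0836, 0.2458]
tool_rot: [0.675, 0.737, 0.025, 0.035]
force: [0.7, -0.1, 0.2]
finger_gap: 0.0401
```

```bash
python3 status.py|grep -v walls;  python3 go.py .421 .168 .24 100; python3 go.py .421 .168 .1 100;python3 go.py .421 .168 .005 100
```

```text
scene fin (array([ 451.4, -152. ]), array([41.4, 12.4]), 13.0) 62 0.09699362083363895
brass [397. 222.] 25 [0.42  0.169 0.021]
brass [348. 279.] 65 [0.629 0.082 0.051]
top fin (array([ 455.4, -152.7]), array([38.5, 11.4]), 8.6) 44 0.10493430186354175
brass [408. 236.] 77 [ 0.354 -0.288  0.011]
pos [0.6407 0.0839 0.2506] yaw 95.0 tiltz [ 0.095 -0.01  -0.995] gap 0.0398 f [ 0.  -0.7  0.3] j6 -1.59 t 38.4
-> shift [ 10.31 -21.14  -1.12] spin -5.0
pos [0.6407 0.0839 0.2506] yaw 95.0 tiltz [ 0.095 -0.01  -0.995] gap 0.0398 f [ 0.  -0.7  0.3] j6 -1.59 t 38.4
-> shift [ 10.57 -22.46  12.82] spin -5.0
pos [0.6407 0.0839 0.2506] yaw 95.0 tiltz [ 0.095 -0.01  -0.995] gap 0.0398 f [ 0.  -0.7  0.3] j6 -1.59 t 38.4
-> shift [ 10.74 -23.35  22.27] spin -5.0
```

{"op": "arm_command", "data": {
  "moves": [2.5,-5,-1,0,4.5,5,-10,-1,0,4.5,7.5,-15,-1,0,4.5,10.3,-21,-1,0,4.5,10.3,-21.2,2,0,4.5,10.5,-21.8,7,0,4.5,10.6,-22.5,12.8,0,4.5,10.6,-22.5,12.8,0,4.5,10.6,-22.9,17,0,4.5,10.7,-23.2,20,0,4.5,10.7,-23.4,22.2,0,4.5,10.7,-23.4,22.2,0,4.5,10.7,-23.4,22.2,0,1,10.7,-23.4,22.2,0,1,10.7,-23.4,22.2,0,1,10.7,-23.4,22.2,0,1,10.7,-23.4,22.2,0,1]
}}

```text
t: 40.1
position: [0.4218, 0.1679, 0.0077]
tool_rot: [0.675, 0.737, 0.03, 0.039]
force: [-0.8, -1.4, 5.6]
finger_gap: 0.0195
```

```bash
python3 go.py .421 .168 .23; python3 go.py .642 .084 .215
```

```text
pos [0.4218 0.1679 0.0077] yaw 95.0 tiltz [ 0.099 -0.009 -0.995] gap 0.0195 f [-0.8 -1.4  5.6] j6 -1.28 t 40.1
-> shift [ -0.37   2.09 -22.13] spin 0
pos [0.4218 0.1679 0.0077] yaw 95.0 tiltz [ 0.099 -0.009 -0.995] gap 0.0195 f [-0.8 -1.4  5.6] j6 -1.28 t 40.1
-> shift [-10.63  23.11 -18.39] spin 0
```

{"op": "arm_command", "data": {
  "moves": [-0.1,0.4,-4,0,1,-0.2,0.9,-9,0,1,-0.3,1.3,-14,0,1,-0.4,1.8,-19,0,1,-0.4,2.1,-22.2,0,1,-2.5,6,-22.2,0,1,-4.5,10,-21.8,0,1,-6.5,14,-21,0,1,-8.5,18.5,-20,0,1,-10.6,23.1,-19.2,0,1,-10.6,23.1,-18.4,0,1,-10.6,23.1,-18.4,0,1]
}}

```text
t: 41.3
position: [0.6415, 0.0839, 0.215]
tool_rot: [0.675, 0.736, 0.03, 0.039]
force: [-0.3, 1.0, -0.5]
finger_gap: 0.019
```

```bash
python3 go.py .642 .084 .19; python3 see.py e2
```

```text
pos [0.6415 0.0839 0.215 ] yaw 94.9 tiltz [ 0.097 -0.009 -0.995] gap 0.019 f [-0.3  1.  -0.5] j6 -1.59 t 41.3
-> shift [ 0.05 -0.19  2.5 ] spin 0
```

View pics/e2.png

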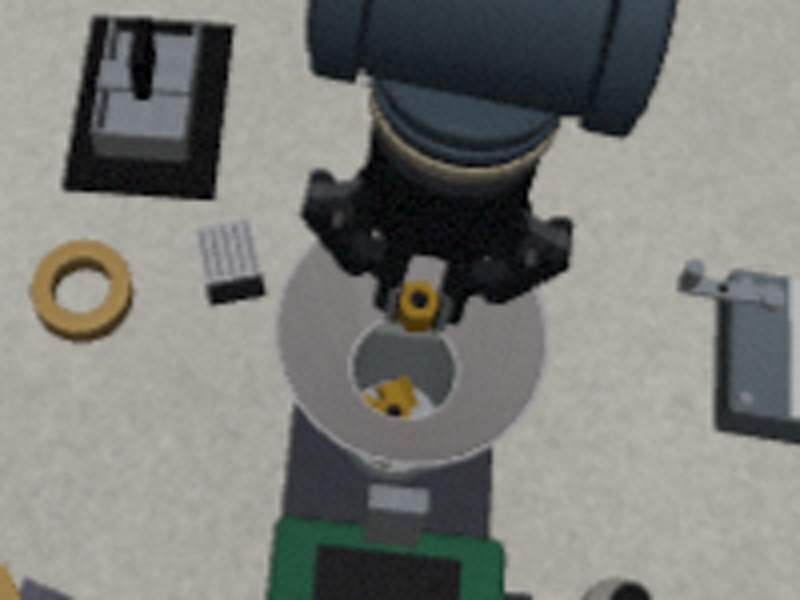

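Both the new spacer (in the jaws at (420,300)) and the earlier ones in the jar (390,395) are visible. I drop this one, then back away to check the whole scene.

{"op": "arm_command", "data": {
  "moves": [0,-0.1,1,0,1,0,-0.1,2.5,0,1,0,-0.1,2.5,0,1,0,-0.1,2.5,0,4,0,-0.1,2.5,0,4,0,-0.1,2.5,0,4,0,0,0,0,4,0,0,-4,0,4,0,-5,-7,0,4,0,-10,-8,0,4,0,-15,-8,0,4,5,-20,-8,0,4,10,-22,-8,0,4,15,-24,-8,0,4,20,-26,-8,0,4,25,-26,-8,0,4,30,-26,-8,0,4]
}}

```text
t: 43.05
position: [0.3534, 0.3291, 0.2665]
tool_rot: [0.674, 0.737, 0.031, 0.039]
force: [1.5, -0.5, 0.1]
finger_gap: 0.0397
```

```bash
python3 status.py; python3 look_iso.py f1; python3 - <<'E'
from geo import *
s=st()
for n in('scene','top'):
    p=cap(n,'f_%s.png'%n);W=world(p)
    for q in['tape','scissors','glue','stray1_mid']:
        for r in env.find_in(p,q)[:3]:
            b=r['box'];print(q,round(r['confidence'],2),np.round(b),np.round(W[min(int(b[1]),399),min(int(b[0]),639)],3))
    P=W[sel(W,(.52,.58),(-.37,-.31),(.08,.11))]; print('plunger z',np.median(P,0) if len(P) else 0)
    m=sel(W,(.58,.70),(.03,.14),(.02,.13)); 
    F=p['frame'];c=(350,278) if n=='scene' else (302,146)
    cv2.imwrite('pics/jar_%s.png'%n,cv2.resize(F[c[1]-30:c[1]+30,c[0]-30:c[0]+30],(480,480),interpolation=cv2.INTER_CUBIC))
a=[cv2.imread('pics/jar_%s.png'%n) for n in('scene','top')];cv2.imwrite('pics/jar.png',cv2.resize(np.hstack(a),(800,400)))
E
```

```text
scene fin (array([ 450.7, -152.3]), array([40.3, 11.7]), 12.2) 61 0.09672425105741161
walls (array([ 445.7, -153.4]), array([102.6,  66.6]), 12.0)
brass [353. 279.] 104 [0.634 0.091 0.079]
top fin (array([ 455.4, -153.1]), array([38.9, 12. ]), 14.3) 45 0.10519840690894355
walls (array([ 500.9, -145.4]), array([205.2,  69.2]), 9.9)
brass [300. 149.] 58 [0.646 0.086 0.068]
brass [408. 236.] 73 [ 0.354 -0.288  0.01 ]
top bar (array([518.8, 373.1]), array([15. , 73.7]), 6.9) 98
pca [0.51868864 0.37236944] 96.59956157221916
stud [0.5058 0.2425] 10
scene bar (array([514.4, 374.1]), array([15.8, 71.7]), 8.3) 189
pca [0.51577874 0.37373129] 97.368526977356
stud [0.5026 0.2437] 25
t 43.25 pos [0.3543 0.3278 0.2658] f [ 0.4 -0.4  0. ] gap 0.0402
[[-0.089, 0.991, 0.098], [0.996, 0.09, -0.009], [-0.018, 0.097, -0.995]] j [ 0.688  0.159  1.818 -0.078  1.095 -0.94 ]
tape 0.86 [272. 253.  28.  27.] [ 0.602 -0.144  0.004]
tape 0.26 [452. 274.  73.  63.] [0.538 0.329 0.05 ]
scissors 0.78 [206. 280.  58.  51.] [ 0.727 -0.276  0.01 ]
scissors 0.37 [350. 297.  72. 124.] [0.671 0.096 0.042]
glue 0.56 [402. 339.  23.  26.] [0.736 0.231 0.071]
stray1_mid 0.74 [288. 202.  24.  37.] [ 0.461 -0.144  0.047]
plunger z [ 0.55191552 -0.33787302  0.09895183]
tape 0.62 [368. 165.  20.  17.] [ 0.606 -0.149  0.002]
tape 0.31 [245. 193.  20.   5.] [0.5   0.275 0.049]
scissors 0.51 [407. 134.  29.  44.] [ 0.726 -0.291 -0.007]
glue 0.6 [260. 126.  15.  17.] [0.726 0.225 0.076]
stray1_mid 0.17 [246. 193.  21.   3.] [0.496 0.27  0.053]
plunger z [ 0.55202526 -0.34107613  0.09968788]
```

View pics/f_scene.png

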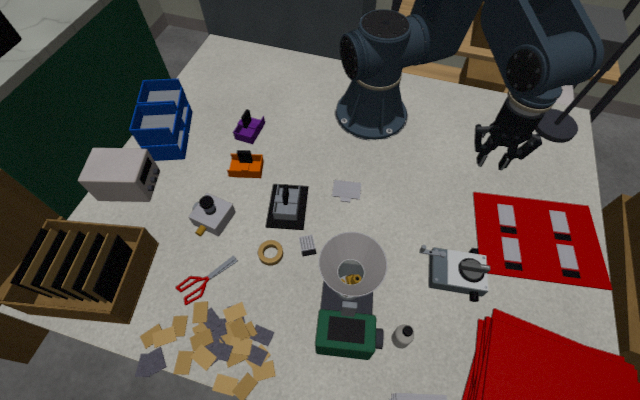

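View pics/jar.png

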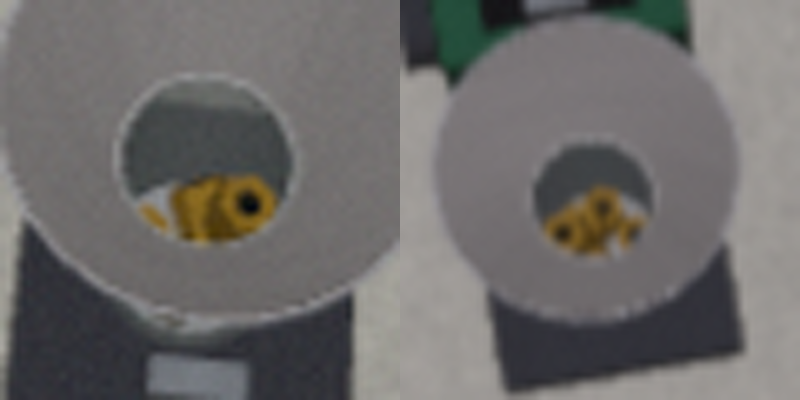

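View pics/f_top.png

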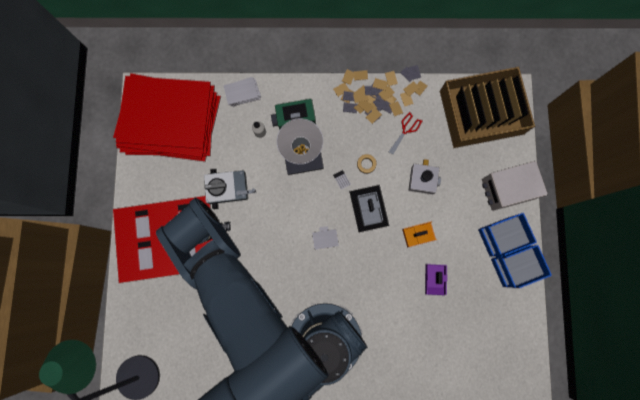

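```bash
python3 - <<'E'
from geo import *
for n in('scene','top'):
    p=cap(n);W=world(p);hsv=cv2.cvtColor(p['frame'],cv2.COLOR_BGR2HSV)
    m=sel(W,(.58,.72),(.02,.15),(.02,.2))&(hsv[...,0]>15)&(hsv[...,0]<30)&(hsv[...,1]>140)
    Q=W[m];print(len(Q),np.round(np.percentile(Q,[5,50,99],axis=0),3).tolist())
env.job_done(); st()
E
```

```text
112 [[0.624, 0.075, 0.046], [0.634, 0.091, 0.078], [0.646, 0.109, 0.088]]
61 [[0.634, 0.07, 0.044], [0.646, 0.085, 0.066], [0.668, 0.106, 0.089]]
the job is handed in; nothing more can be done
the job is handed in; nothing more can be done
```

The feeder is made safe and refilled, and I handed the job in at about 43 s of the 208 s. No verdict is reported back.

**What I did, in order**
- I turned the isolator handle to its stop, then swung the hasp out to its stop.
- I pressed the bleed plunger to its stop (the arm stopped moving down as the force rose to 33 N) and let it spring back.
- The moves cannot tilt the tool, so I tipped the scoop by pivoting its fin in the grip. I used the funnel rim first, then the far inside wall of the funnel.
- All 3 spacers slid into the jar. I set the scoop back on its mat and dropped both stray spacers through the funnel.

**Last checks from both cameras**
- **Handle:** its bar is at about 97° against a housing yaw of about 6.7°, so it is fully off.
- **Hasp:** the stud is at about (0.503, 0.244), where the fully-out position should be.
- **Plunger:** its top is back up at 99 mm.
- **Scoop:** it is upright, a few millimetres from the mat centre. It weighed about 1.6–2 N after pouring, which matches an empty scoop.
- **Spacers:** none is left on the bench. The highest brass in the jar is at about 89 mm, below the limit. I could not count all five in the pictures because they overlap in the throat.
- **Bystanders:** the tape roll, scissors and bottle are where they started.

**What went wrong or disagreed**
- When I first let the scoop go it slid about 40 mm on the mat and turned. I picked it up again and placed it properly.
- One stray shifted about 3 cm by itself during the run, and I collected it from its new place.
- Pressing the scoop against the rim reached about 61 N at the wrist, under the 120 N limit.
- The tool ended tilted about 5.6° from vertical, from small errors adding up over the contact moves. It did no harm.

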